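# Change the batch of test tiles on the warming plate

## Task

Change the batch on the warming plate: turn its dial back to zero (fully anticlockwise) and move the pale dried tiles from the plate to the wooden ware board, left standing upright. Then, before any damp tile goes on, check the plate with the infrared thermometer, holding it steady for two seconds straight above the black spot with its nose about 10 cm away, never touching the plate with it, and put it back in its holster. Then stand all the dark damp tiles from the tray upright on the bare plate, not touching one another and clear of the black spot, last of all turn the dial to the red mark, and leave the other things on the bench where they are.

Things in the scene. Friction and masses are not known exactly. Their poses are not given: they have to be found in the camera images.
- warmer: Bench warming plate, fixed: white case 250 (x) by 410 mm (y), level top 55 mm above the bench. Origin: centre of the underside, on the bench; x points to its rear, y to its left. The bare aluminium plate for tiles takes x -120 to 120, y -82 to 204 mm of this frame; the grey deck with the dial, y -205 to -89 mm.
- spot (a point): Centre of the round matt-black reading spot (40 mm across) stuck on the aluminium plate, 55 mm above the bench; at x 75, y -30 mm of the warming plate's frame.
- dial (a joint): Angle of the black dial in rad: 0 at its zero stop (first long tick of the scale, front left of the dial), grows clockwise seen from above to 4.7; the red mark is at 1.90. It stays where it is left (friction 0.06 N m). In the warming plate's frame the white pointer's direction is 2.356 rad minus this value (counted from x towards y).
- dial_grip (a point): On the dial's upright axis at grip height, 84 mm above the bench. The black dial has a round skirt 54 mm across, top 65 mm above the bench, and on it a bar grip 46 mm long and 13 mm wide, up to 94 mm above the bench, lying along the white pointer line. x of this point points along the pointer, z up.
- red_mark (a point): Middle of the wide red mark on the dial's printed scale, 39 mm from the dial's axis, 56 mm above the bench.
- board: Plywood ware board, fixed, 210 (x) by 150 mm (y), level top 18 mm above the bench, empty at the start. Origin: centre of its underside, z up.
- tray: Blue plastic draining tray, fixed, 210 (x) by 150 mm (y), rim 14 mm high and 4 mm thick, inner floor 5 mm above the bench. Origin: centre of its underside, z up.
- holster: Thermometer holster, fixed: steel foot 100 by 100 by 12 mm with an open upright black pocket, 54 (x) by 44 mm (y) inside, walls 4 mm, floor 12 mm and rim 62 mm above the bench. Origin: centre of the underside, below the pocket's middle. The thermometer stands in it nose down, handle towards the holster's x.
- thermometer: Yellow pistol infrared thermometer, 170 g, standing nose down, reads continuously. Origin: centre of the lens face; z points from lens to barrel rear, so it looks along -z. Barrel 42 (x) by 32 (y) by 130 mm (z), lowest 22 mm a nose 44 by 34 mm. Handle 28 mm thick (y), out along +x to 115 mm, z 82 to 114 mm. Centre of mass x 10, z 63 mm. Its flat sides can be pinched across y above the holster.
- dried1: A pale, dried tile, stands on the warming plate at the start; may be absent. Inverted-T ceramic test tile: foot 44 (x) by 50 (y) by 8 mm, and on its middle an upright blade 44 mm wide (along x), 9 mm thick (across y), up to 56 mm, with a small hanging hole. About 70 g. Origin: centre of the underside, z up.
- dried2: A pale, dried tile, stands on the warming plate at the start; may be absent. Inverted-T ceramic test tile: foot 44 (x) by 50 (y) by 8 mm, and on its middle an upright blade 44 mm wide (along x), 9 mm thick (across y), up to 56 mm, with a small hanging hole. About 70 g. Origin: centre of the underside, z up.
- damp1: A dark brown, damp tile, stands in the draining tray at the start; may be absent. Inverted-T ceramic test tile: foot 44 (x) by 50 (y) by 8 mm, and on its middle an upright blade 44 mm wide (along x), 9 mm thick (across y), up to 56 mm, with a small hanging hole. About 70 g. Origin: centre of the underside, z up.
- damp2: A dark brown, damp tile, stands in the draining tray at the start; may be absent. Inverted-T ceramic test tile: foot 44 (x) by 50 (y) by 8 mm, and on its middle an upright blade 44 mm wide (along x), 9 mm thick (across y), up to 56 mm, with a small hanging hole. About 70 g. Origin: centre of the underside, z up.
- damp3: A dark brown, damp tile, stands in the draining tray at the start; may be absent. Inverted-T ceramic test tile: foot 44 (x) by 50 (y) by 8 mm, and on its middle an upright blade 44 mm wide (along x), 9 mm thick (across y), up to 56 mm, with a small hanging hole. About 70 g. Origin: centre of the underside, z up.
- toolpot: Blue ceramic pot of modelling tools, fixed, 80 mm across, 150 mm high with its tools. Origin: centre of the underside.
- sponge: Yellow sponge, 75 by 50 by 30 mm, in front of the warming plate. Bystander. Origin: centre of the underside.
- knife: Flat wooden modelling knife, 190 mm long, 8 mm high, in front of the warming plate. Bystander. Origin on the underside.
- glazejar: Green jar with a black cap, 72 mm across, 85 mm high, behind the warming plate. Bystander. Origin: centre of the underside.
- claylump: Lump of grey clay, 86 mm across, 54 mm high, behind the warming plate. Bystander. Origin: centre of the underside.
- looptool: Loop trimming tool with a wooden handle, 180 mm long, 14 mm high, behind the warming plate. Bystander. Origin on the underside.
Mind the look-alikes: they are no part of the job. What is shaped like the dried1 but green or purple is not meant.

How it is judged:
On the way, in this order (a step that is already met when the one before it is completed fails the run):
1. the dial is at zero and every dried tile stands upright on the ware board (value of joint dial below 0.1 rad and z of dried1 in the frame of board between 0.012 and 0.023 m and x of dried1 in the frame of board between -0.1 and 0.1 m and y of dried1 in the frame of board between -0.07 and 0.07 m and angle between each of dried1, dried2's own z axis and vertical below 0.12 rad and z of dried2 in the frame of board between 0.012 and 0.023 m and x of dried2 in the frame of board between -0.1 and 0.1 m and y of dried2 in the frame of board between -0.07 and 0.07 m), for 0.2 s.
2. with no damp tile on the plate yet, the thermometer looks straight at the black spot from 5 to 16 cm, on the spot within 16 mm, and is held still for 1.5 s (x of spot in the frame of thermometer between -0.016 and 0.016 m and y of spot in the frame of thermometer between -0.016 and 0.016 m and z of spot in the frame of thermometer between -0.16 and -0.05 m and linear speed of thermometer below 0.02 m/s and angular speed of thermometer below 0.2 rad/s and contact force between each of damp1, damp2, damp3 and warmer below 0.03 N), for 1.5 s.
3. every damp tile stands upright on the bare plate, clear of the black spot and of the others (z of damp1 in the frame of warmer between 0.049 and 0.06 m and x of damp1 in the frame of warmer between -0.115 and 0.115 m and y of damp1 in the frame of warmer between -0.08 and 0.2 m and angle between each of damp1, damp2, damp3's own z axis and vertical below 0.12 rad and horizontal distance between each of damp1, damp2, damp3 and spot above 0.042 m and z of damp2 in the frame of warmer between 0.049 and 0.06 m and x of damp2 in the frame of warmer between -0.115 and 0.115 m and y of damp2 in the frame of warmer between -0.08 and 0.2 m and z of damp3 in the frame of warmer between 0.049 and 0.06 m and x of damp3 in the frame of warmer between -0.115 and 0.115 m and y of damp3 in the frame of warmer between -0.08 and 0.2 m and contact force between damp1 and damp2 below 0.05 N and contact force between each of damp1, damp2 and damp3 below 0.05 N), for 0.2 s.
4. the dial points at the red mark (value of joint dial between 1.8 and 2 rad), for 0.2 s.
At the end, for the whole second after the job is handed in: Dial within 0.1 rad of the red mark; dried tiles upright on the ware board; damp tiles upright on the aluminium plate, not touching one another, centres more than 42 mm from the spot's centre; thermometer upright, fully down in its holster; all at rest (all of step 3 and all of step 4 and z of dried1 in the frame of board between 0.012 and 0.023 m and x of dried1 in the frame of board between -0.1 and 0.1 m and y of dried1 in the frame of board between -0.07 and 0.07 m and angle between each of dried1, dried2's own z axis and vertical below 0.12 rad and z of dried2 in the frame of board between 0.012 and 0.023 m and x of dried2 in the frame of board between -0.1 and 0.1 m and y of dried2 in the frame of board between -0.07 and 0.07 m and horizontal distance between thermometer and holster below 0.012 m and z of thermometer in the frame of holster between 0.006 and 0.018 m and angle between thermometer's own z axis and vertical below 0.15 rad and linear speed of each of damp1, damp2, damp3, dried1, dried2, thermometer below 0.02 m/s).
It fails at once if a bystander was moved by more than 3 cm (distance of any of sponge, knife, glazejar, claylump, looptool from where it was at the start of the episode above 0.03 m).
It fails at once if the thermometer struck or touched the warming plate (contact force between thermometer and warmer above 1 N).
Of dried1, dried2 only 1 to 2 are there at a start; the rules pass over those that are not, and their reading is None.
Of damp1, damp2, damp3 only 2 to 3 are there at a start; the rules pass over those that are not, and their reading is None.
At some moment in a run one of damp1, damp2, damp3, dried1, dried2 may be knocked a few centimetres aside while the robot is not near it.
It also fails if it takes over 210 s, if anything falls off the work surface, if the arm or the gripper's body presses on something with over 40 N, if the wrist force passes 120 N, or if a joint passes its speed limit or range.

## Robot

A 6-joint arm with a two-finger parallel gripper is mounted at the origin on the work surface. World frame = base frame: x ahead of the robot, y to its left, z up, the work surface at z = 0. Lengths are in m, angles in rad, forces in N, time in s.
With the tool pointing down it reaches from about 0.275 to 0.85 m from the base axis. Payload 19 kg.
Tool frame: the origin (TCP) lies midway between the tips of the shut fingers; the grasp point (between the pads) lies 19 mm behind it; z points along the fingers, y is the line along which they close (so a half turn about z gives the same grasp; the last joint's range is limited). The gripper opens to 85 mm and grips with 20 to 120 N. Pads are 22 mm wide; open, the fingers measure 114 mm over their backs; the gripper's body (76 mm by 85 mm) begins 54 mm behind the grasp point. The pads swing forward as they close: fully open they stand 13 mm farther back than shut.
Start: joints at [1.132, 0.15, 1.437, -0, 1.554, -0.134], TCP at [0.173, 0.548, 0.231] pointing down, gripper open.
Joint ranges: [-2.8, 2.8], [-0.68, 2.1], [0.12, 2.68], [-1.39, 4.53], [0.16, 2.79], [-2.81, 2.81]. Speed limits (rad/s): [1.89, 1.89, 2.22, 3.01, 3.01, 3.01].

## Interface

Orientations are given as a unit quaternion [w, x, y, z].
In Python, from rig import sensors, vision, ctrl gives the robot as it stands.
- The arm moves only by the tool carry_out, never from a script. Its argument "deltas" is a list of rows, each a list of 7 numbers: the opening, from -1 (shut) to 1 (fully open), then the shift along the tool's x, y, z as a fraction of full scale, then the turn, a rotation vector about the tool's x, y, z as a fraction of full scale. A call has 1 to 5 rows; each row is the pose to reach, as a shift and turn from the pose commanded when the call began, along the tool's axes at that moment; what a row does not reach only later rows make up. Full scale, the value 1, is 100 mm for a shift and 0.5 rad for a turn. A row lasts 1/8 s, in which the tool goes at most 62.5 mm and 10.7 degrees, less where a joint would pass 70% of its speed; a pose out of reach is approached as far as the arm can. A call with a number of a shift or a turn outside -1 to 1 is refused whole. A call with a gripper value outside its range is refused whole. The fingers move at their own pace and stop on an object; "force" is the grip in N (left out, the last holds). Time passes only in rows, so rows that repeat a pose let the fingers close. It gives the time, the measured TCP pose, the force, the opening and the grip force at its end, in the units of the state.
- sensors.get_state(): the state, without advancing time (a new reading comes with each control period).
- vision.snapshot(name): name is "scene" or "top"; returns the picture (384x512x3 uint8, red, green, blue); there is no depth.
- vision.camera_info(name): a dict with "intrinsics" (3x3 intrinsics, pixels), "extrinsics" (4x4, takes a point from world to camera coordinates). Camera axes: x right, y up, looking along -z (the intrinsics and any distortion apply to the point x, -y, -z); pixel columns grow to the right and rows downward; lengths in m; the calibration is good to about 2 mm. A picture is of the moment at which its call begins. camera_info takes no time and is no camera call.
- ctrl.close_job(): hands the job in; it is judged then, once.
The state is a dict: "time": time; "qpos": joint angles; "joint_vel": joint speeds; "joint_torque": joint torques, N m; "ee_pos": TCP position; "orientation": TCP orientation; "force": force on the tool from outside, world axes, zero at the start; "ft_torque": the same for the moment, N m; "finger_gap": opening from 0.0 (shut) to 1.0 (fully open); "gripper_force": force on a finger pad.
Only numpy, scipy, OpenCV 4.12 (cv2) and the standard library are available. Lean on these libraries where they do the work, as an engineer would, in place of code of your own. Each camera call takes 0.05 s, during which the arm holds its last target. There are 200 camera calls.

## Working session

There is one attempt and no reset: what is moved stays moved. The work goes in short steps, Python scripts to look and compute and a tool call to move; the robot and the scene stay as the last step left them, time stands still between calls to the robot, and variables do not carry over. Pictures are saved under pics/ and viewed, at most 14 in all, crops included, and the job is handed in when it is done.

Besides the shell and the picture viewer there is one more tool, called as name(argument=value, ...), one argument or row to a line, values as JSON. carry_out: Moves the arm, as the interface text tells. Its arguments: {"type":"object","properties":{"deltas":{"type":"array","items":{"type":"array","items":{"type":"number"}}},"force":{"type":"number"}},"required":["deltas"]}

```bash
mkdir -p pics; ls; python3 - <<'E'
from rig import sensors, vision, ctrl
import cv2, numpy as np
for n in ("scene","top"):
    im=vision.snapshot(n); cv2.imwrite(f"pics/{n}0.png",im[:,:,::-1])
    i=vision.camera_info(n); print(n,np.round(i["intrinsics"],1).tolist(),np.round(i["extrinsics"],4).tolist(),[k for k in i])
s=sensors.get_state(); print(s)
E
```

```text
pics
scene [[352.9, 0.0, 252.8], [0.0, 352.9, 194.5], [0.0, 0.0, 1.0]] [[0.0109, 0.9999, -0.0061, -0.0301], [-0.7822, 0.0123, 0.6229, 0.3367], [0.6229, -0.002, 0.7823, -1.5125], [0.0, 0.0, 0.0, 1.0]] ['intrinsics', 'extrinsics']
top [[408.1, 0.0, 253.4], [0.0, 408.1, 192.9], [0.0, 0.0, 1.0]] [[0.135, -0.9908, -0.0057, -0.0337], [0.9678, 0.1307, 0.2151, -0.5239], [-0.2124, -0.0346, 0.9766, -1.1027], [0.0, 0.0, 0.0, 1.0]] ['intrinsics', 'extrinsics']
{'time': 0.1, 'qpos': array([ 1.13200138e+00,  1.50933638e-01,  1.43792581e+00,  2.17193757e-05,
        1.55377824e+00, -1.34013486e-01]), 'joint_vel': array([ 0.00013263, -0.00042808, -0.00034701,  0.00022058, -0.00139692,
        0.00099917]), 'joint_torque': array([ 5.65431706e-03, -7.14378119e+01, -5.71797538e+01,  4.31736498e-05,
        7.00630058e-03,  2.61199276e-06]), 'ee_pos': array([0.17248176, 0.54830927, 0.23075766]), 'orientation': array([-1.58028474e-04,  1.51801758e-01,  9.88410822e-01, -4.98162634e-04]), 'force': array([ 0.17317659, -0.22002525, -0.50960146]), 'ft_torque': array([0.03970499, 0.00796665, 0.01086784]), 'gripper_force': 0.0, 'finger_gap': 0.9974858237229176}
```

View pics/top0.png

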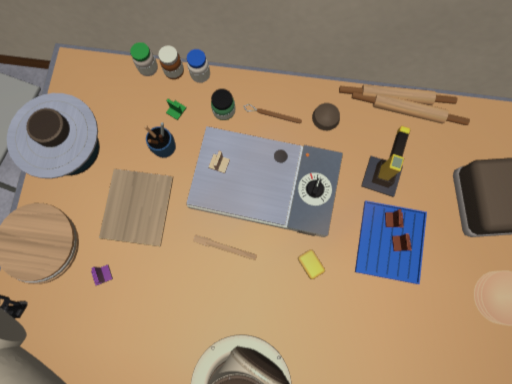

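View pics/scene0.png

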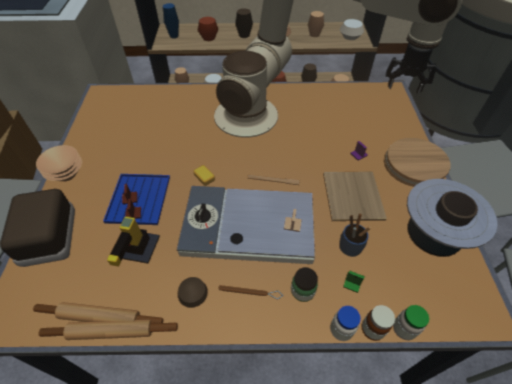

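The top view shows a pale tile at (219,162), the spot at (281,156) and the dial at (315,188). The thermometer is at about (395,165), damp tiles at (394,218) and (402,242), and the board at (137,207). So there is one dried tile and two damp ones.

```bash
cat > h.py <<'E'
import cv2, numpy as np
from rig import sensors, vision, ctrl
from scipy.spatial.transform import Rotation as R
I={n:vision.camera_info(n) for n in("scene","top")}
def ray(n,u,v,z):
    K=np.array(I[n]["intrinsics"]);E=np.array(I[n]["extrinsics"])
    d=np.linalg.inv(K)@[u,v,1]; d=E[:3,:3].T@(d*[1,-1,-1]); o=-E[:3,:3].T@E[:3,3]
    return o+d*(z-o[2])/d[2]
def proj(n,p):
    K=np.array(I[n]["intrinsics"]);E=np.array(I[n]["extrinsics"])
    c=(E[:3,:3]@p+E[:3,3])*[1,-1,-1]; q=K@c; return q[:2]/q[2]
def blobs(n,im,lo,hi,amin=20,roi=None):
    hsv=cv2.cvtColor(im,cv2.COLOR_RGB2HSV); m=cv2.inRange(hsv,np.array(lo),np.array(hi))
    if roi: k=np.zeros_like(m);k[roi[1]:roi[3],roi[0]:roi[2]]=255;m&=k
    cs,_=cv2.findContours(m,cv2.RETR_EXTERNAL,cv2.CHAIN_APPROX_NONE)
    return [c for c in cs if cv2.contourArea(c)>=amin]
def crop(im,x0,y0,x1,y1,s,f):
    cv2.imwrite(f,cv2.resize(im[y0:y1,x0:x1,::-1],None,fx=s,fy=s,interpolation=cv2.INTER_CUBIC))
E
python3 - <<'E'
from h import *
t=cv2.imread("pics/top0.png")[:,:,::-1].copy();s=cv2.imread("pics/scene0.png")[:,:,::-1].copy()
crop(t,185,110,435,290,3.2,"pics/ct.png")
crop(s,100,165,330,275,3.4,"pics/cs.png")
def rect(c,n,z):
    p=np.array([ray(n,*q[0],z)[:2] for q in c],np.float32)
    r=cv2.minAreaRect(p*1000); return np.round(r[0],1),np.round(r[1],1),round(r[2],1)
for nm,lo,hi,z,roi in [("spot",(0,0,0),(180,255,60),.055,(270,145,292,168)),("blue tray",(105,150,50),(125,255,255),.014,(340,190,440,290)),
  ("board",(8,40,60),(25,140,255),.018,(98,165,178,250)),("holsterfoot",(0,0,0),(180,120,90),.012,(355,150,405,200)),("damp",(0,60,0),(15,255,140),.056,(380,200,415,260)),("dried",(8,30,150),(30,140,255),.056,(205,148,235,176))]:
    for c in blobs("top",t,lo,hi,30,roi): print(nm,rect(c,"top",z),cv2.contourArea(c),c.reshape(-1,2).mean(0))
E
```

```text
blue tray (array([ 445.4, -371.7]), array([177.5, 205. ]), 87.0) 3917.0 [392.021875 238.265625]
board (array([447.5, 371.6]), array([259.5, 236.3]), 10.1) 6636.0 [137.5 207. ]
holsterfoot (array([ 637. , -332.1]), array([ 97.8, 100. ]), 78.3) 676.5 [380.3649635  176.99270073]
holsterfoot (array([ 714.9, -373.6]), array([15.8, 36.8]), 7.7) 37.5 [397.13793103 151.68965517]
damp (array([ 441. , -386.5]), array([41.8, 45.1]), 11.7) 193.5 [401.52631579 242.56140351]
damp (array([ 505.2, -361.9]), array([45.3, 45.9]), 7.7) 202.0 [394.12068966 218.79310345]
dried (array([594.8, 134.4]), array([21.2, 43.3]), 78.6) 88.0 [223.47368421 164.57894737]
dried (array([607.7, 162.4]), array([19.7, 57.8]), 77.9) 89.5 [214.62222222 159.55555556]
```

View pics/ct.png

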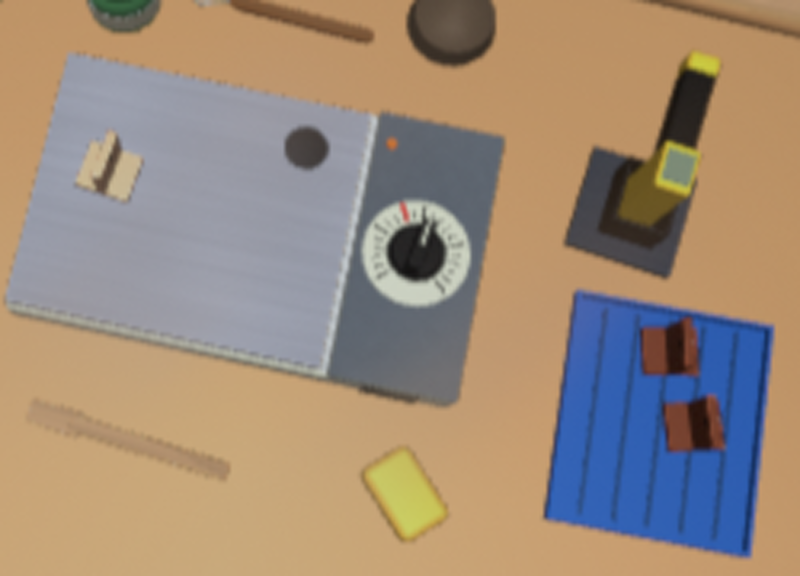

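View pics/cs.png

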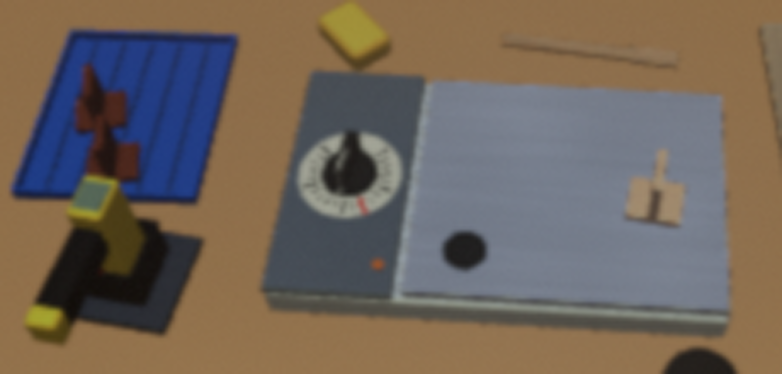

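```bash
python3 - <<'E'
from h import *
for n in I: E=np.array(I[n]["extrinsics"]); print(n,"cam",np.round(-E[:3,:3].T@E[:3,3],3))
T=lambda x,y,z:np.round(ray("top",x/3.2+185-.3,y/3.2+110-.3,z)[:2]*1000,1)
S=lambda x,y,z:np.round(ray("scene",x/3.4+100-.3,y/3.4+165-.3,z)[:2]*1000,1)
c=[T(x,y,.055) for x,y in((75,55),(503,137),(457,403),(8,305))]; print("warm top",*c,np.mean(c,0),[np.linalg.norm(c[i]-c[i-1]).round(1) for i in range(4)])
c=[S(x,y,.055) for x,y in((727,313),(265,292),(313,72),(722,95))]; print("warm scn",*c,np.mean(c,0),[np.linalg.norm(c[i]-c[i-1]).round(1) for i in range(4)])
print("spot",T(306,148,.055),S(465,250,.055)); print("scale centre",T(416,253,.056),S(350,175,.056))
print("redmark",T(405,212,.056),S(363,205,.056))
print("pointer base/tip", T(421,243,.094),T(429,217,.094))
c=[T(x,y,.063) for x,y in((88,140),(143,157),(130,202),(76,185))]; print("dried foot",*c,np.mean(c,0))
print("dried scn foot",[S(x,y,.063) for x,y in((630,178),(684,181),(681,225),(626,219))])
print("dried blade top T",T(112,133,.111),T(97,190,.111),"S",S(662,152,.111))
for nm,cc in (("A",((641,323),(692,320),(697,376),(643,373))),("B",((664,403),(715,397),(724,450),(669,451)))):
    c=[T(x,y,.013) for x,y in cc]; print("damp",nm,*c,np.mean(c,0))
for nm,cc in (("B?",((80,95),(129,94),(126,126),(77,130))),("A?",((92,147),(140,145),(138,178),(115,178)))):
    c=[S(x,y,.013) for x,y in cc]; print("damp scn",nm,*c,np.mean(c,0))
c=[T(x,y,.012) for x,y in((596,148),(701,176),(669,277),(566,244))]; print("hol",*c,np.mean(c,0))
print("therm rear centre z.142", T(677,168,.142),S(95,195,.142),"handle end",T(703,63,.11),S(47,322,.11))
c=[T(x,y,.142) for x,y in((662,144),(699,152),(692,192),(655,184))]; print("rear corners",*c,np.mean(c,0))
c=[ray("top",*p,.018)[:2]*1000 for p in((117,169),(172,174),(162,245),(101,238))]; print("board",*np.round(c,0),np.mean(c,0))
E
```

```text
scene cam [1.206 0.023 0.973]
top cam [ 0.277 -0.003  1.189]
warm top [704.  196.6] [ 677.6 -201.4] [ 431.2 -183.4] [464.2 218.1] [569.25    7.475] [np.float64(240.8), np.float64(398.9), np.float64(247.1), np.float64(402.9)]
warm scn [709.4 199.7] [ 683.3 -199.1] [ 434.1 -181.5] [470.  223.1] [574.2   10.55] [np.float64(240.5), np.float64(399.7), np.float64(249.8), np.float64(406.2)]
spot [643.4 -25.4] [643.3 -25.9]
scale centre [ 559.2 -134.2] [ 560.9 -134.6]
redmark [ 595.4 -120.6] [ 594.6 -120.1]
pointer base/tip [ 559.1 -133.2] [ 583.1 -137.7]
dried foot [622.1 170.7] [612.9 119. ] [569.8 124.4] [579.  174.7] [595.95 147.2 ]
dried scn foot [array([573.1, 125.3]), array([577.2, 174.7]), array([625. , 167.5]), array([617.9, 118.7])]
dried blade top T [616.4 143.6] [564.1 148.6] S [578.9 150.2]
damp A [ 532.1 -349.1] [ 541.1 -394.9] [ 490.3 -402.4] [ 486.5 -353.9] [ 512.5   -375.075]
damp B [ 461.9 -374.4] [ 473.4 -419.5] [ 427. -430.] [ 419.5 -381.5] [ 445.45 -401.35]
damp scn B? [ 425.9 -428.2] [ 425.4 -377.9] [ 467.  -372.9] [ 471.3 -421.4] [ 447.4 -400.1]
damp scn A? [ 492.8 -401.7] [ 491.1 -354.3] [ 531.1 -348.8] [ 530.8 -371.3] [ 511.45  -369.025]
hol [ 693.6 -296.5] [ 679.3 -395.7] [ 578.7 -372. ] [ 597.2 -275.8] [ 637.2 -335. ]
therm rear centre z.142 [ 639.2 -332.1] [ 638.6 -331.6] handle end [ 749.  -358.9] [ 739.5 -358.1]
rear corners [ 658.5 -318.5] [ 655.6 -349.5] [ 620.1 -345.7] [ 622.9 -314.9] [ 639.275 -332.15 ]
board [550. 452.] [557. 286.] [346. 277.] [342. 455.] [448.65290028 367.438887  ]
```

```bash
cat >> h.py <<'E'
def cur():
    s=sensors.get_state(); q=s["orientation"]; r=R.from_quat([q[1],q[2],q[3],q[0]]); y=r.as_matrix()[:,1]
    return s, np.array(s["ee_pos"]), np.arctan2(y[1],y[0]), r
def plan(*wps):
    """wps: (x,y,z,psi); prints turn (z, units .5rad) then shift (units 100mm) and number of calls"""
    s,p,psi,r=cur(); print("t",round(s["time"],2),"p",p.round(4),"psi",round(psi,3),"gap",round(s["finger_gap"],3),"tilt",r.as_matrix()[:2,2].round(4),"q6",s["qpos"][5].round(2))
    for x,y,z,a in wps:
        d=np.array([x,y,z])-p; t=np.array([-np.sin(a)*d[0]+np.cos(a)*d[1],np.cos(a)*d[0]+np.sin(a)*d[1],-d[2]])*10
        print("->",(x,y,z,a),"turn",round((psi-a)/.5,3),"shift",t.round(3)); p=np.array([x,y,z]);psi=a
E
python3 - <<'E'
from h import *
plan((.597,.147,.23,1.47),(.597,.147,.08,1.47),(.597,.147,.23,1.47),(.449,.367,.23,1.47),(.449,.367,.045,1.47))
E
```

```text
t 0.1 p [0.1725 0.5483 0.2308] psi 1.266 gap 0.997 tilt [-0.0005 -0.0009] q6 -0.13
-> (0.597, 0.147, 0.23, 1.47) turn -0.408 shift [-4.627 -3.566  0.008]
-> (0.597, 0.147, 0.08, 1.47) turn 0.0 shift [0.  0.  1.5]
-> (0.597, 0.147, 0.23, 1.47) turn 0.0 shift [ 0.   0.  -1.5]
-> (0.449, 0.367, 0.23, 1.47) turn 0.0 shift [ 1.694  2.04  -0.   ]
-> (0.449, 0.367, 0.045, 1.47) turn 0.0 shift [0.   0.   1.85]
```

carry_out(
  deltas=[
    [0.6,0,0,0,0,0,-0.2],
    [0.6,0,0,0,0,0,-0.408],
    [0.6,0,0,0,0,0,-0.408],
  ],
  force=30,
)

```text
time: 0.48
ee_pos: [0.1725, 0.5484, 0.231]
orientation: [-0.0, 0.051, 0.999, -0.0]
force: [-0.4, 0.4, 0.1]
finger_gap: 0.798
gripper_force: 0.0
```

carry_out(
  deltas=[
    [0.6,-0.3,-0.23,0,0,0,0],
    [0.6,-0.65,-0.5,0,0,0,0],
    [0.6,-0.925,-0.713,0,0,0,0],
  ],
)

```text
time: 0.85
ee_pos: [0.2583, 0.4671, 0.2311]
orientation: [-0.0, 0.052, 0.999, -0.0]
force: [-0.4, 0.2, -0.1]
finger_gap: 0.798
gripper_force: 0.0
```

carry_out(
  deltas=[
    [0.6,-0.3,-0.23,0,0,0,0],
    [0.6,-0.65,-0.5,0,0,0,0],
    [0.6,-0.925,-0.713,0,0,0,0],
  ],
)

```text
time: 1.23
ee_pos: [0.3432, 0.3868, 0.2312]
orientation: [-0.0, 0.052, 0.999, -0.0]
force: [-0.4, -0.0, 0.8]
finger_gap: 0.797
gripper_force: 0.0
```

carry_out(
  deltas=[
    [0.6,-0.3,-0.23,0,0,0,0],
    [0.6,-0.65,-0.5,0,0,0,0],
    [0.6,-0.925,-0.713,0,0,0,0],
  ],
)

```text
time: 1.6
ee_pos: [0.4281, 0.3065, 0.2312]
orientation: [-0.0, 0.052, 0.999, -0.0]
force: [0.2, 0.5, 0.4]
finger_gap: 0.797
gripper_force: 0.0
```

carry_out(
  deltas=[
    [0.6,-0.3,-0.23,0,0,0,0],
    [0.6,-0.65,-0.5,0,0,0,0],
    [0.6,-0.925,-0.713,0,0,0,0],
  ],
)

```text
time: 1.98
ee_pos: [0.513, 0.2262, 0.2311]
orientation: [-0.0, 0.052, 0.999, -0.0]
force: [-0.9, 0.4, 0.7]
finger_gap: 0.796
gripper_force: 0.0
```

carry_out(
  deltas=[
    [0.6,-0.3,-0.23,0,0,0,0],
    [0.6,-0.65,-0.5,0,0,0,0],
    [0.6,-0.925,-0.713,0,0,0,0],
    [0.6,-0.925,-0.713,0,0,0,0],
  ],
)

```text
time: 2.48
ee_pos: [0.598, 0.1455, 0.2304]
orientation: [-0.001, 0.053, 0.999, -0.0]
force: [-1.1, 0.2, -0.2]
finger_gap: 0.8
gripper_force: 0.0
```

```bash
python3 - <<'E'
from h import *
plan((.597,.147,.08,1.47))
t=vision.snapshot("top");s=vision.snapshot("scene")
a=cv2.resize(t[100:220,170:330,::-1],None,fx=2.4,fy=2.4);b=cv2.resize(s[165:285,200:360,::-1],None,fx=2.4,fy=2.4)
cv2.imwrite("pics/p1.png",np.hstack([a,b]))
E
```

```text
t 2.48 p [0.598  0.1455 0.2304] psi 1.465 gap 0.8 tilt [-0.0011 -0.0005] q6 -1.35
-> (0.597, 0.147, 0.08, 1.47) turn -0.01 shift [0.011 0.014 1.504]
```

View pics/p1.png

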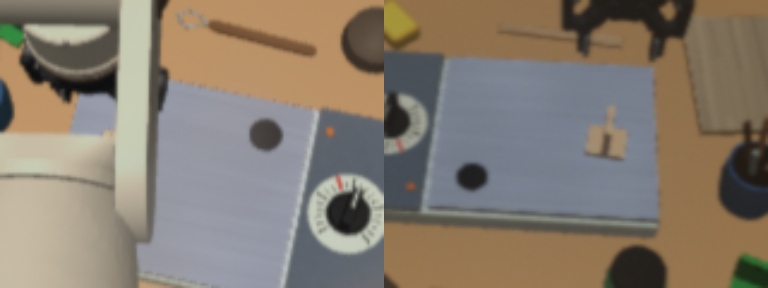

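The tile still stands in the scene view at about (453,223) with the gripper above it, so I'll go down and grip.

carry_out(
  deltas=[
    [0.6,0,0.01,0.4,0,0,0],
    [0.6,0,0.01,0.8,0,0,0],
    [0.6,0,0.01,1,0,0,0],
  ],
)

```text
time: 2.95
ee_pos: [0.5954, 0.1491, 0.1293]
orientation: [-0.001, 0.05, 0.999, -0.0]
force: [0.0, -0.6, 0.3]
finger_gap: 0.797
gripper_force: 0.0
```

carry_out(
  deltas=[
    [0.6,0,0,0.25,0,0,0],
    [0.6,0,0,0.5,0,0,0],
    [0.6,0,0,0.5,0,0,0],
  ],
)

```text
time: 3.32
ee_pos: [0.5955, 0.1489, 0.08]
orientation: [-0.001, 0.05, 0.999, -0.0]
force: [-0.4, 0.3, 0.6]
finger_gap: 0.796
gripper_force: 0.0
```

carry_out(
  deltas=[
    [-1,0,0,0,0,0,0],
    [-1,0,0,0,0,0,0],
    [-1,0,0,0,0,0,0],
    [-1,0,0,0,0,0,0],
    [-1,0,0,0,0,0,0],
  ],
  force=30,
)

```text
time: 3.95
ee_pos: [0.5972, 0.1482, 0.082]
orientation: [0.0, 0.05, 0.999, 0.0]
force: [-1.9, -0.1, 6.6]
finger_gap: 0.098
gripper_force: 34.0
```

carry_out(
  deltas=[
    [-1,0,0,0,0,0,0],
    [-1,0,0,0,0,0,0],
    [-1,0,0,-0.02,0,0,0],
    [-1,0,0,-0.1,0,0,0],
    [-1,0,0,-0.2,0,0,0],
  ],
)

```text
time: 4.58
ee_pos: [0.5969, 0.1482, 0.1019]
orientation: [-0.0, 0.05, 0.999, -0.0]
force: [0.8, -0.1, -0.5]
finger_gap: 0.1
gripper_force: 32.9
```

carry_out(
  deltas=[
    [-1,0,0,-0.2,0,0,0],
    [-1,0,0,-0.4,0,0,0],
    [-1,0,0,-0.6,0,0,0],
    [-1,0,0,-0.8,0,0,0],
    [-1,0,0,-1,0,0,0],
  ],
)

```text
time: 5.2
ee_pos: [0.5969, 0.1482, 0.2027]
orientation: [0.0, 0.05, 0.999, -0.0]
force: [-0.5, -0.4, -1.0]
finger_gap: 0.099
gripper_force: 32.9
```

carry_out(
  deltas=[
    [-1,0.15,0.13,-0.1,0,0,0],
    [-1,0.35,0.32,-0.2,0,0,0],
    [-1,0.6,0.5,-0.3,0,0,0],
    [-1,0.8,0.7,-0.3,0,0,0],
    [-1,1,0.9,-0.3,0,0,0],
  ],
)

```text
time: 5.82
ee_pos: [0.5049, 0.2491, 0.2316]
orientation: [-0.0, 0.05, 0.999, 0.0]
force: [-0.3, -0.0, -1.2]
finger_gap: 0.101
gripper_force: 32.9
```

carry_out(
  deltas=[
    [-1,0.15,0.25,0,0,0,0],
    [-1,0.3,0.5,0,0,0,0],
    [-1,0.5,0.75,0,0,0,0],
    [-1,0.69,1,0,0,0,0],
    [-1,0.69,1,0,0,0,0],
  ],
)

```text
time: 6.45
ee_pos: [0.4459, 0.356, 0.2314]
orientation: [-0.0, 0.049, 0.999, 0.0]
force: [0.3, 0.3, -1.0]
finger_gap: 0.096
gripper_force: 32.9
```

```bash
python3 - <<'E'
from h import *
plan((.449,.367,.047,1.47))
t=vision.snapshot("top");s=vision.snapshot("scene")
a=cv2.resize(t[110:270,70:230,::-1],None,fx=2.4,fy=2.4);b=cv2.resize(s[110:270,300:460,::-1],None,fx=2.4,fy=2.4)
cv2.imwrite("pics/p2.png",np.hstack([a,b]))
E
```

```text
t 6.45 p [0.4459 0.356  0.2314] psi 1.473 gap 0.096 tilt [-0.0004  0.0002] q6 -0.93
-> (0.449, 0.367, 0.047, 1.47) turn 0.006 shift [-0.019  0.112  1.844]
```

View pics/p2.png

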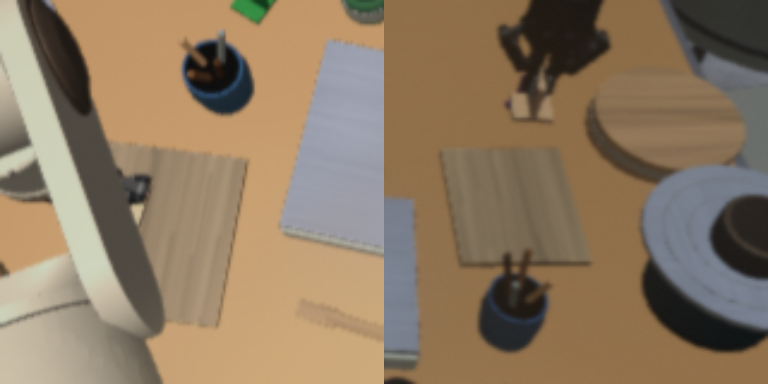

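```bash
python3 - <<'E'
from h import *
c=[ray("scene",(x-384)/2.4+300,y/2.4+110,.018)[:2]*1000 for x,y in((440,150),(558,148),(590,263),(460,265))];print(np.round(c),np.mean(c,0))
E
```

```text
[[347. 283.]
 [346. 462.]
 [557. 459.]
 [558. 282.]] [451.89269566 371.38218007]
```

The board measures 211 × 177 mm in both views, wider than the stated 150. Its centre is near (451, 370) mm, well inside the limits, so I'll place there.

carry_out(
  deltas=[
    [-1,0,0.06,0.25,0,0,0],
    [-1,0,0.11,0.5,0,0,0],
    [-1,0,0.11,0.75,0,0,0],
    [-1,0,0.11,1,0,0,0],
    [-1,0,0.11,1,0,0,0],
  ],
)

```text
time: 7.18
ee_pos: [0.4485, 0.3642, 0.1298]
orientation: [-0.001, 0.051, 0.999, -0.001]
force: [-0.1, -0.4, -0.2]
finger_gap: 0.095
gripper_force: 32.9
```

carry_out(
  deltas=[
    [-1,0,0,0.25,0,0,0],
    [-1,0,0,0.5,0,0,0],
    [-1,0,0,0.7,0,0,0],
    [-1,0,0,0.8,0,0,0],
    [-1,0,0,0.85,0,0,0],
  ],
)

```text
time: 7.8
ee_pos: [0.4494, 0.3652, 0.0468]
orientation: [0.0, 0.05, 0.999, 0.0]
force: [-0.2, -0.3, -1.0]
finger_gap: 0.101
gripper_force: 32.9
```

```bash
python3 - <<'E'
from h import *
plan((.56,-.1345,.23,-1.73)); print(cur()[0]["force"])
E
```

```text
t 7.8 p [0.4494 0.3652 0.0468] psi 1.47 gap 0.101 tilt [0.0006 0.0003] q6 -0.92
-> (0.56, -0.1345, 0.23, -1.73) turn 6.4 shift [ 1.884  4.759 -1.832]
[-0.24094609 -0.32720155 -1.00387549]
```

carry_out(
  deltas=[
    [-1,0,0,0.02,0,0,0],
    [-0.9,0,0,0.02,0,0,0],
    [-0.5,0,0,0.02,0,0,0],
    [0.4,0,0,0.02,0,0,0],
    [0.4,0,0,0.02,0,0,0],
  ],
)

```text
time: 8.43
ee_pos: [0.4491, 0.3652, 0.0444]
orientation: [0.0, 0.05, 0.999, -0.0]
force: [-0.2, -0.2, -0.0]
finger_gap: 0.665
gripper_force: 0.0
```

carry_out(
  deltas=[
    [0.4,0,0,-0.3,0,0,0],
    [0.4,0,0,-0.7,0,0,0],
    [0.4,0,0,-1,0,0,0],
  ],
)

```text
time: 8.8
ee_pos: [0.4492, 0.3653, 0.146]
orientation: [0.0, 0.05, 0.999, 0.0]
force: [0.8, -0.7, 0.6]
finger_gap: 0.7
gripper_force: 0.0
```

carry_out(
  deltas=[
    [0.4,-0.15,-0.45,-0.5,0,0,0],
    [0.4,-0.32,-0.972,-0.87,0,0,0],
    [0.4,-0.32,-0.972,-0.87,0,0,0],
  ],
)

```text
time: 9.18
ee_pos: [0.4723, 0.2634, 0.2341]
orientation: [0.002, 0.052, 0.999, 0.001]
force: [0.0, 0.3, 0.2]
finger_gap: 0.697
gripper_force: 0.0
```

carry_out(
  deltas=[
    [0.4,-0.15,-0.45,0,0,0,0],
    [0.4,-0.32,-0.972,0,0,0,0],
    [0.4,-0.32,-0.972,0,0,0,0],
  ],
)

```text
time: 9.55
ee_pos: [0.4935, 0.1631, 0.2305]
orientation: [-0.0, 0.052, 0.999, -0.0]
force: [-0.6, -0.3, 0.3]
finger_gap: 0.702
gripper_force: 0.0
```

carry_out(
  deltas=[
    [0.4,-0.15,-0.45,0,0,0,0],
    [0.4,-0.32,-0.972,0,0,0,0],
    [0.4,-0.32,-0.972,0,0,0,0],
  ],
)

```text
time: 9.93
ee_pos: [0.5156, 0.0636, 0.2305]
orientation: [-0.001, 0.052, 0.999, -0.0]
force: [0.4, 0.5, -1.1]
finger_gap: 0.703
gripper_force: 0.0
```

carry_out(
  deltas=[
    [0.4,-0.15,-0.45,0,0,0,0],
    [0.4,-0.32,-0.972,0,0,0,0],
    [0.4,-0.32,-0.972,0,0,0,0],
  ],
)

```text
time: 10.3
ee_pos: [0.5377, -0.0358, 0.2304]
orientation: [-0.001, 0.052, 0.999, -0.0]
force: [0.5, 0.9, 0.2]
finger_gap: 0.702
gripper_force: 0.0
```

carry_out(
  deltas=[
    [0.4,-0.15,-0.45,0,0,0,0],
    [0.4,-0.32,-0.972,0,0,0,0],
    [0.4,-0.32,-0.972,0,0,0,0],
  ],
)

```text
time: 10.68
ee_pos: [0.5599, -0.1353, 0.2302]
orientation: [-0.001, 0.051, 0.999, 0.0]
force: [-0.3, 0.8, 0.3]
finger_gap: 0.703
gripper_force: 0.0
```

carry_out(
  deltas=[
    [0.4,0,0,0,0,0,0.35],
    [0.4,0,0,0,0,0,0.7],
    [0.4,0,0,0,0,0,1],
    [0.4,0,0,0,0,0,1],
  ],
)

```text
time: 11.18
ee_pos: [0.5595, -0.1324, 0.2311]
orientation: [-0.0, 0.295, 0.956, 0.0]
force: [-0.2, -0.7, -0.1]
finger_gap: 0.7
gripper_force: 0.0
```

carry_out(
  deltas=[
    [0.4,0,0,0,0,0,0.35],
    [0.4,0,0,0,0,0,0.7],
    [0.4,0,0,0,0,0,1],
    [0.4,0,0,0,0,0,1],
  ],
)

```text
time: 11.68
ee_pos: [0.5594, -0.1333, 0.2312]
orientation: [-0.0, 0.521, 0.854, 0.0]
force: [0.0, 0.1, 0.4]
finger_gap: 0.701
gripper_force: 0.0
```

carry_out(
  deltas=[
    [0.4,0,0,0,0,0,0.35],
    [0.4,0,0,0,0,0,0.7],
    [0.4,0,0,0,0,0,1],
    [0.4,0,0,0,0,0,1],
  ],
)

```text
time: 12.18
ee_pos: [0.5594, -0.1338, 0.2313]
orientation: [-0.0, 0.715, 0.699, 0.0]
force: [0.3, -0.4, -0.1]
finger_gap: 0.699
gripper_force: 0.0
```

carry_out(
  deltas=[
    [0.4,0,0,0,0,0,0.35],
    [0.4,0,0,0,0,0,0.7],
    [0.4,0,0,0,0,0,1],
    [0.4,0,0,0,0,0,1],
  ],
)

```text
time: 12.68
ee_pos: [0.5593, -0.1341, 0.2313]
orientation: [-0.0, 0.866, 0.5, -0.0]
force: [1.2, -0.1, -0.2]
finger_gap: 0.699
gripper_force: 0.0
```

carry_out(
  deltas=[
    [0.4,0,0,0,0,0,0.35],
    [0.4,0,0,0,0,0,0.7],
    [0.4,0,0,0,0,0,1],
    [0.4,0,0,0,0,0,1],
  ],
)

```text
time: 13.18
ee_pos: [0.5593, -0.1343, 0.2313]
orientation: [-0.0, 0.963, 0.271, -0.0]
force: [-0.1, 0.4, 0.8]
finger_gap: 0.699
gripper_force: 0.0
```

carry_out(
  deltas=[
    [0.4,0,0,0,0,0,0.35],
    [0.4,0,0,0,0,0,0.7],
    [0.4,0,0,0,0,0,1],
    [0.4,0,0,0,0,0,1],
  ],
)

```text
time: 13.68
ee_pos: [0.5593, -0.1343, 0.2313]
orientation: [0.0, 1.0, 0.024, -0.0]
force: [-0.2, -0.1, 0.6]
finger_gap: 0.7
gripper_force: 0.0
```

```bash
python3 - <<'E'
from h import *
plan((.56,-.1345,.16,-1.73),(.56,-.1345,.072,-1.73))
t=vision.snapshot("top");s=vision.snapshot("scene")
a=cv2.resize(t[110:270,70:230,::-1],None,fx=2.4,fy=2.4);b=cv2.resize(s[170:250,150:310,::-1],None,fx=4.8,fy=4.8)
cv2.imwrite("pics/p3.png",np.hstack([a,b[:,:400]]))
E
```

```text
t 13.68 p [ 0.5593 -0.1343  0.2313] psi -1.522 gap 0.7 tilt [-0.0001 -0.    ] q6 1.15
-> (0.56, -0.1345, 0.16, -1.73) turn 0.415 shift [0.007 0.    0.713]
-> (0.56, -0.1345, 0.072, -1.73) turn 0.0 shift [ 0.   -0.    0.88]
```

View pics/p3.png

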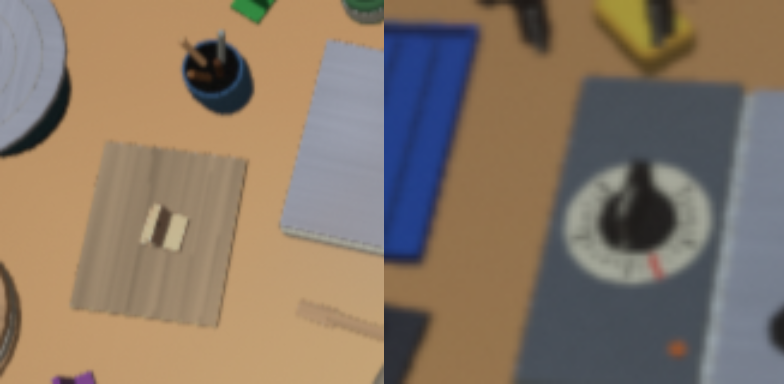

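The dried tile stands on the board, and the fingers are above the dial.

carry_out(
  deltas=[
    [0.4,0.01,0,0.3,0,0,0.3],
    [0.4,0.01,0,0.6,0,0,0.41],
    [0.4,0.01,0,0.8,0,0,0.41],
    [0.4,0.01,0,0.8,0,0,0.41],
  ],
)

```text
time: 14.28
ee_pos: [0.5597, -0.1342, 0.1501]
orientation: [-0.0, 0.997, -0.08, -0.001]
force: [-0.3, -0.1, -0.4]
finger_gap: 0.7
gripper_force: 0.0
```

carry_out(
  deltas=[
    [0.4,0,0,0.3,0,0,0],
    [0.4,0,0,0.6,0,0,0],
    [0.4,0,0,0.78,0,0,0],
    [0.4,0,0,0.78,0,0,0],
  ],
)

```text
time: 14.78
ee_pos: [0.5601, -0.1344, 0.0731]
orientation: [-0.0, 0.997, -0.081, -0.001]
force: [0.1, -0.5, 1.1]
finger_gap: 0.697
gripper_force: 0.0
```

carry_out(
  deltas=[
    [-1,0,0,0,0,0,0],
    [-1,0,0,0,0,0,0],
    [-1,0,0,0,0,0,0],
    [-1,0,0,0,0,0,0],
    [-1,0,0,0,0,0,0],
  ],
  force=30,
)

```text
time: 15.4
ee_pos: [0.5607, -0.1345, 0.0743]
orientation: [0.0, 0.997, -0.082, 0.001]
force: [-0.7, 0.0, 6.7]
finger_gap: 0.149
gripper_force: 34.1
```

```bash
python3 - <<'E'
from h import *
plan((.56,-.1345,.072,.71)); s=cur()[0];print(s["force"],s["ft_torque"])
E
```

```text
t 15.4 p [ 0.5607 -0.1345  0.0743] psi -1.735 gap 0.149 tilt [ 0.0013 -0.0006] q6 1.37
-> (0.56, -0.1345, 0.072, 0.71) turn -4.89 shift [ 0.005 -0.005  0.023]
[-0.69844814  0.00801641  6.67041239] [0.0838475  0.16404881 0.01122436]
```

carry_out(
  deltas=[
    [-1,0,0,0,0,0,-0.25],
    [-1,0,0,0,0,0,-0.5],
    [-1,0,0,0,0,0,-0.75],
    [-1,0,0,0,0,0,-1],
    [-1,0,0,0,0,0,-1],
  ],
)

```text
time: 16.02
ee_pos: [0.5607, -0.1345, 0.0743]
orientation: [0.0, 0.986, 0.168, 0.001]
force: [-0.6, 0.5, 6.4]
finger_gap: 0.148
gripper_force: 34.1
```

carry_out(
  deltas=[
    [-1,0,0,0,0,0,-0.25],
    [-1,0,0,0,0,0,-0.5],
    [-1,0,0,0,0,0,-0.75],
    [-1,0,0,0,0,0,-1],
    [-1,0,0,0,0,0,-1],
  ],
)

```text
time: 16.65
ee_pos: [0.5607, -0.1345, 0.0742]
orientation: [0.0, 0.913, 0.407, 0.0]
force: [-1.3, 0.4, 6.0]
finger_gap: 0.143
gripper_force: 34.1
```

carry_out(
  deltas=[
    [-1,0,0,0,0,0,-0.25],
    [-1,0,0,0,0,0,-0.5],
    [-1,0,0,0,0,0,-0.75],
    [-1,0,0,0,0,0,-1],
    [-1,0,0,0,0,0,-1],
  ],
)

```text
time: 17.27
ee_pos: [0.5607, -0.1345, 0.0742]
orientation: [0.001, 0.784, 0.62, 0.0]
force: [-1.4, 0.8, 6.5]
finger_gap: 0.135
gripper_force: 34.1
```

carry_out(
  deltas=[
    [-1,0,0,0,0,0,-0.25],
    [-1,0,0,0,0,0,-0.5],
    [-1,0,0,0,0,0,-0.75],
    [-1,0,0,0,0,0,-1],
    [-1,0,0,0,0,0,-1],
  ],
)

```text
time: 17.9
ee_pos: [0.5606, -0.1345, 0.0743]
orientation: [0.001, 0.607, 0.795, 0.0]
force: [-1.1, 1.3, 6.7]
finger_gap: 0.141
gripper_force: 34.1
```

carry_out(
  deltas=[
    [-1,0,0,0,0,0,-0.25],
    [-1,0,0,0,0,0,-0.5],
    [-1,0,0,0,0,0,-0.75],
    [-1,0,0,0,0,0,-0.8],
    [-1,0,0,0,0,0,-0.8],
  ],
)

```text
time: 18.52
ee_pos: [0.5606, -0.1345, 0.0743]
orientation: [0.001, 0.437, 0.899, 0.0]
force: [-1.9, 0.6, 6.5]
finger_gap: 0.144
gripper_force: 34.1
```

```bash
python3 - <<'E'
from h import *
plan((.56,-.1345,.072,.71)); s=cur()[0];print(s["force"],s["ft_torque"])
E
```

```text
t 18.52 p [ 0.5606 -0.1345  0.0743] psi 0.666 gap 0.144 tilt [ 0.001  -0.0005] q6 -1.03
-> (0.56, -0.1345, 0.072, 0.71) turn -0.089 shift [ 0.004 -0.005  0.023]
[-1.89505073  0.63446125  6.46337339] [0.21465604 0.29631087 0.07114612]
```

carry_out(
  deltas=[
    [-1,0,0,0,0,0,-0.06],
    [-1,0,0,0,0,0,-0.12],
    [-1,0,0,0,0,0,-0.12],
  ],
)

```text
time: 18.9
ee_pos: [0.5606, -0.1345, 0.0743]
orientation: [0.001, 0.41, 0.912, 0.0]
force: [-1.5, 1.0, 6.5]
finger_gap: 0.143
gripper_force: 35.0
```

```bash
python3 - <<'E'
from h import *
plan(); s=cur()[0];print(s["force"],s["ft_torque"])
E
```

```text
t 18.9 p [ 0.5606 -0.1345  0.0743] psi 0.725 gap 0.143 tilt [ 0.0012 -0.0004] q6 -1.09
[-1.45034398  1.00385675  6.53872141] [ 0.16785712  0.26602548 -0.21013793]
```

carry_out(
  deltas=[
    [-1,0,0,0,0,0,0.06],
    [0.2,0,0,0,0,0,0.06],
    [0.5,0,0,0,0,0,0.06],
    [0.5,0,0,0,0,0,0.06],
  ],
)

```text
time: 19.4
ee_pos: [0.5603, -0.1344, 0.0733]
orientation: [-0.0, 0.424, 0.906, -0.0]
force: [0.6, -0.4, -0.9]
finger_gap: 0.748
gripper_force: 0.0
```

carry_out(
  deltas=[
    [0.5,0,0,-0.4,0,0,0],
    [0.5,0,0,-1,0,0,0],
    [1,0,0,-1,0,0,0],
  ],
)

```text
time: 19.77
ee_pos: [0.5619, -0.135, 0.1781]
orientation: [0.004, 0.424, 0.906, 0.0]
force: [-0.2, 0.0, -0.3]
finger_gap: 0.939
gripper_force: 0.0
```

carry_out(
  deltas=[
    [1,0,0,-0.5,0,0,-0.3],
    [1,0,0,-0.7,0,0,-0.65],
    [1,0,0,-0.7,0,0,-1],
    [1,0,0,-0.7,0,0,-1],
  ],
)

```text
time: 20.27
ee_pos: [0.5602, -0.1344, 0.2429]
orientation: [-0.0, 0.187, 0.982, -0.0]
force: [-0.5, -0.6, -0.2]
finger_gap: 0.998
gripper_force: 0.0
```

```bash
python3 - <<'E'
from h import *
plan((.6435,-.334,.24,1.36),(.6435,-.334,.086,1.36))
t=vision.snapshot("top");s=vision.snapshot("scene")
a=cv2.resize(t[130:290,280:440,::-1],None,fx=2.4,fy=2.4);b=cv2.resize(s[165:265,100:260,::-1],None,fx=3.84,fy=3.84)
cv2.imwrite("pics/p4.png",np.hstack([a,b[:,:416]]))
E
```

```text
t 20.27 p [ 0.5602 -0.1344  0.2429] psi 1.194 gap 0.998 tilt [-0.0006  0.0001] q6 -1.56
-> (0.6435, -0.334, 0.24, 1.36) turn -0.331 shift [-1.232 -1.778  0.029]
-> (0.6435, -0.334, 0.086, 1.36) turn 0.0 shift [0.   0.   1.54]
```

View pics/p4.png

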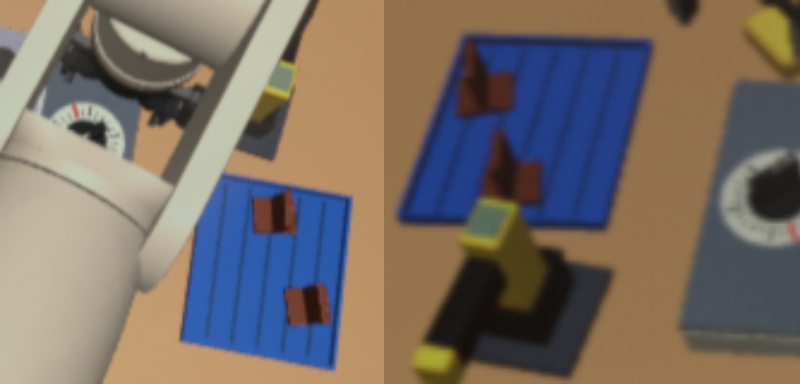

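Damp tile B has been knocked: in the crop it is now at about (305,305). I'll measure it again later; the thermometer comes next.

carry_out(
  deltas=[
    [1,0,0,0,0,0,-0.2],
    [1,0,0,0,0,0,-0.331],
    [1,0,0,0,0,0,-0.331],
  ],
)

```text
time: 20.75
ee_pos: [0.5602, -0.1344, 0.2429]
orientation: [-0.0, 0.107, 0.994, 0.0]
force: [0.1, -0.6, 0.2]
finger_gap: 1.003
gripper_force: 0.0
```

carry_out(
  deltas=[
    [1,-0.3,-0.45,0,0,0,0],
    [1,-0.616,-0.889,0,0,0,0],
    [1,-0.616,-0.889,0,0,0,0],
  ],
)

```text
time: 21.12
ee_pos: [0.6024, -0.2371, 0.2416]
orientation: [-0.001, 0.108, 0.994, 0.0]
force: [-1.2, 1.1, -0.3]
finger_gap: 1.001
gripper_force: 0.0
```

carry_out(
  deltas=[
    [1,-0.3,-0.45,0,0,0,0],
    [1,-0.616,-0.889,0,0,0,0],
    [1,-0.616,-0.889,0,0,0,0],
    [1,-0.616,-0.889,0,0,0,0],
  ],
)

```text
time: 21.62
ee_pos: [0.6436, -0.3332, 0.243]
orientation: [-0.0, 0.106, 0.994, 0.0]
force: [-0.2, 0.6, 0.4]
finger_gap: 0.996
gripper_force: 0.0
```

```bash
python3 - <<'E'
from h import *
plan((.6435,-.334,.086,1.36))
t=vision.snapshot("top");s=vision.snapshot("scene")
a=cv2.resize(t[110:270,320:440,::-1],None,fx=2.4,fy=2.4);b=cv2.resize(s[165:265,100:220,::-1],None,fx=3.84,fy=3.84)
cv2.imwrite("pics/p5.png",np.hstack([a,b]))
E
```

```text
t 21.62 p [ 0.6436 -0.3332  0.243 ] psi 1.359 gap 0.996 tilt [-0.0006  0.0006] q6 -1.94
-> (0.6435, -0.334, 0.086, 1.36) turn -0.002 shift [-1.00e-03 -8.00e-03  1.57e+00]
```

View pics/p5.png

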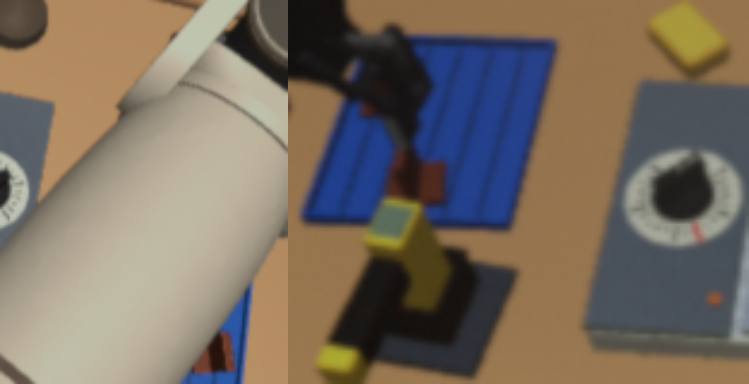

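The dial bar now points up-right in this view, which is front-left on the bench, so it is at zero. The thermometer stands at its measured place.

carry_out(
  deltas=[
    [1,0,0,0.3,0,0,0],
    [1,0,0,0.6,0,0,0],
    [1,0,0,0.8,0,0,0],
    [1,0,0,0.8,0,0,0],
  ],
)

```text
time: 22.22
ee_pos: [0.6433, -0.3332, 0.1625]
orientation: [-0.001, 0.105, 0.994, 0.0]
force: [0.5, -0.3, -0.7]
finger_gap: 1.002
gripper_force: 0.0
```

carry_out(
  deltas=[
    [1,0,0,0.25,0,0,0],
    [1,0,0,0.5,0,0,0],
    [1,0,0,0.77,0,0,0],
    [1,0,0,0.77,0,0,0],
  ],
)

```text
time: 22.72
ee_pos: [0.6434, -0.3336, 0.0859]
orientation: [-0.001, 0.105, 0.994, 0.0]
force: [-0.5, 0.7, 0.2]
finger_gap: 1.0
gripper_force: 0.0
```

carry_out(
  deltas=[
    [-1,0,0,0,0,0,0],
    [-1,0,0,0,0,0,0],
    [-1,0,0,0,0,0,0],
    [-1,0,0,0,0,0,0],
    [-1,0,0,0,0,0,0],
  ],
  force=60,
)

```text
time: 23.35
ee_pos: [0.644, -0.3342, 0.0875]
orientation: [0.001, 0.105, 0.994, -0.0]
force: [-1.3, 0.1, 6.7]
finger_gap: 0.369
gripper_force: 57.1
```

```bash
python3 - <<'E'
from h import *
plan((.6435,-.334,.23,1.36)); s=cur()[0];print(s["force"],s["ft_torque"])
E
```

```text
t 23.35 p [ 0.644  -0.3342  0.0875] psi 1.36 gap 0.369 tilt [ 0.0012 -0.0009] q6 -1.95
-> (0.6435, -0.334, 0.23, 1.36) turn 0.001 shift [ 5.000e-03  1.000e-03 -1.425e+00]
[-1.2670036   0.09771525  6.67428247] [ 0.09894944  0.12378652 -0.02018024]
```

carry_out(
  deltas=[
    [-1,0,0,-0.1,0,0,0],
    [-1,0,0,-0.3,0,0,0],
    [-1,0,0,-0.5,0,0,0],
    [-1,0,0,-0.7,0,0,0],
    [-1,0,0,-0.7,0,0,0],
  ],
)

```text
time: 23.98
ee_pos: [0.6443, -0.3344, 0.1589]
orientation: [0.002, 0.105, 0.994, -0.001]
force: [0.3, -0.5, -2.5]
finger_gap: 0.368
gripper_force: 56.8
```

carry_out(
  deltas=[
    [-1,0,0,-0.2,0,0,0],
    [-1,0,0,-0.4,0,0,0],
    [-1,0,0,-0.6,0,0,0],
    [-1,0,0,-0.73,0,0,0],
    [-1,0,0,-0.73,0,0,0],
  ],
)

```text
time: 24.6
ee_pos: [0.644, -0.3342, 0.2306]
orientation: [0.001, 0.105, 0.994, -0.0]
force: [-1.3, -0.0, -2.0]
finger_gap: 0.365
gripper_force: 56.8
```

```bash
python3 - <<'E'
from h import *
plan((.6435+.005,-.0265-.001,.23,1.36)); s=cur()[0];print(s["force"],s["ft_torque"])
im=vision.snapshot("scene");crop(im,60,110,310,290,2.8,"pics/p6.png")
E
```

```text
t 24.6 p [ 0.644  -0.3342  0.2306] psi 1.36 gap 0.365 tilt [ 0.0015 -0.0011] q6 -1.95
-> (0.6485, -0.0275, 0.23, 1.36) turn 0.001 shift [0.597 3.008 0.006]
[-1.32158521 -0.04753183 -1.99537037] [-0.02393578  0.01923558  0.01030568]
```

View pics/p6.png

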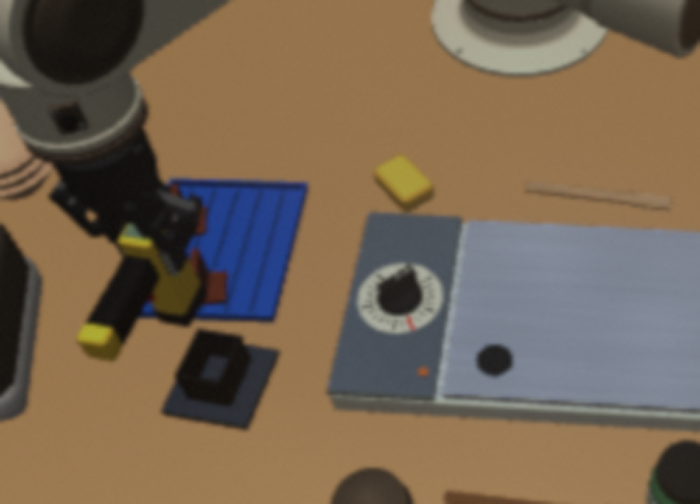

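carry_out(
  deltas=[
    [-1,0.03,0.15,0,0,0,0],
    [-1,0.07,0.35,0,0,0,0],
    [-1,0.11,0.55,0,0,0,0],
    [-1,0.15,0.75,0,0,0,0],
  ],
)

```text
time: 25.15
ee_pos: [0.6447, -0.2555, 0.2294]
orientation: [0.0, 0.105, 0.995, -0.0]
force: [-0.3, -0.1, -1.6]
finger_gap: 0.366
gripper_force: 56.9
```

carry_out(
  deltas=[
    [-1,0.04,0.2,0,0,0,0],
    [-1,0.08,0.4,0,0,0,0],
    [-1,0.12,0.6,0,0,0,0],
    [-1,0.15,0.75,0,0,0,0],
  ],
)

```text
time: 25.65
ee_pos: [0.6457, -0.1796, 0.2294]
orientation: [0.0, 0.105, 0.995, -0.0]
force: [-0.3, -0.0, -1.4]
finger_gap: 0.369
gripper_force: 56.9
```

carry_out(
  deltas=[
    [-1,0.04,0.2,0,0,0,0],
    [-1,0.08,0.4,0,0,0,0],
    [-1,0.12,0.6,0,0,0,0],
    [-1,0.15,0.75,0,0,0,0],
  ],
)

```text
time: 26.15
ee_pos: [0.6467, -0.1031, 0.2294]
orientation: [0.0, 0.105, 0.995, -0.0]
force: [-0.4, 0.8, -1.9]
finger_gap: 0.365
gripper_force: 56.9
```

carry_out(
  deltas=[
    [-1,0.04,0.2,0,0,0,0],
    [-1,0.08,0.4,0,0,0,0],
    [-1,0.12,0.6,0,0,0,0],
    [-1,0.15,0.75,0,0,0,0],
    [-1,0.15,0.75,0,0,0,0],
  ],
)

```text
time: 26.78
ee_pos: [0.6477, -0.0269, 0.2293]
orientation: [0.0, 0.104, 0.995, -0.0]
force: [-0.6, -0.7, -2.0]
finger_gap: 0.37
gripper_force: 57.0
```

carry_out(
  deltas=[
    [-1,0,0,0,0,0,0],
    [-1,0,0,0,0,0,0],
  ],
)

```text
time: 27.02
ee_pos: [0.6476, -0.0287, 0.2292]
orientation: [-0.0, 0.105, 0.994, -0.0]
force: [0.3, 0.2, -2.3]
finger_gap: 0.363
gripper_force: 57.0
```

```bash
python3 - <<'E'
from h import *
plan((.6485,-.0275,.23,1.36))
s=vision.snapshot("scene");t=vision.snapshot("top")
b=cv2.resize(s[130:290,160:360,::-1],None,fx=2.4,fy=2.4);a=cv2.resize(t[100:260,330:450,::-1],None,fx=2.4,fy=2.4)
cv2.imwrite("pics/p7.png",np.hstack([b,a]))
print("spot proj",proj("scene",np.array([.6435,-.026,.055])))
E
```

```text
t 27.02 p [ 0.6476 -0.0287  0.2292] psi 1.36 gap 0.363 tilt [-0.0001 -0.0002] q6 -1.52
-> (0.6485, -0.0275, 0.23, 1.36) turn -0.0 shift [-0.006  0.013 -0.008]
spot proj [236.43459646 238.28670797]
```

View pics/p7.png

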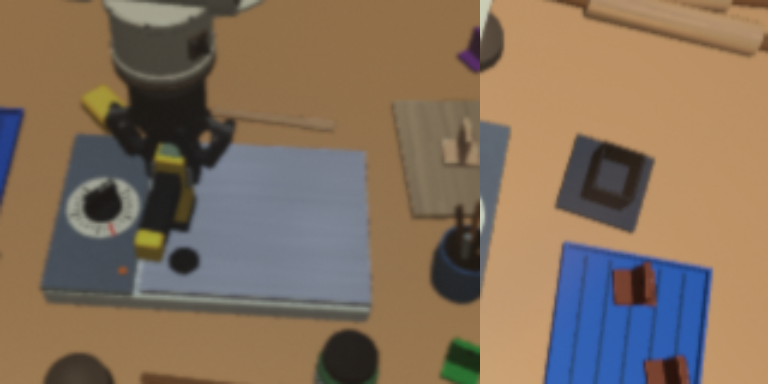

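carry_out(
  deltas=[
    [-1,0,0.01,0,0,0,0],
    [-1,0,0.01,0,0,0,0],
    [-1,0,0.01,0,0,0,0],
    [-1,0,0.01,0,0,0,0],
    [-1,0,0.01,0,0,0,0],
  ],
)

```text
time: 27.75
ee_pos: [0.6478, -0.0271, 0.2293]
orientation: [-0.0, 0.105, 0.994, -0.0]
force: [0.2, -0.2, -2.0]
finger_gap: 0.365
gripper_force: 57.0
```

carry_out(
  deltas=[
    [-1,0,0,0,0,0,0],
    [-1,0,0,0,0,0,0],
    [-1,0,0,0,0,0,0],
    [-1,0,0,0,0,0,0],
    [-1,0,0,0,0,0,0],
  ],
)

```text
time: 28.38
ee_pos: [0.6478, -0.0271, 0.2293]
orientation: [-0.0, 0.105, 0.994, -0.0]
force: [0.1, -0.2, -1.8]
finger_gap: 0.369
gripper_force: 57.0
```

carry_out(
  deltas=[
    [-1,0,0,0,0,0,0],
    [-1,0,0,0,0,0,0],
    [-1,0,0,0,0,0,0],
    [-1,0,0,0,0,0,0],
    [-1,0,0,0,0,0,0],
  ],
)

```text
time: 29.0
ee_pos: [0.6478, -0.0271, 0.2293]
orientation: [0.0, 0.105, 0.994, -0.0]
force: [0.7, 0.7, -2.4]
finger_gap: 0.364
gripper_force: 57.0
```

carry_out(
  deltas=[
    [-1,0,0,0,0,0,0],
    [-1,0,0,0,0,0,0],
    [-1,0,0,0,0,0,0],
    [-1,0,0,0,0,0,0],
    [-1,0,0,0,0,0,0],
  ],
)

```text
time: 29.62
ee_pos: [0.6478, -0.0271, 0.2293]
orientation: [-0.0, 0.105, 0.994, -0.0]
force: [0.5, -0.1, -1.9]
finger_gap: 0.369
gripper_force: 57.0
```

carry_out(
  deltas=[
    [-1,0,0,0,0,0,0],
    [-1,0,0,0,0,0,0],
    [-1,0,0,0,0,0,0],
    [-1,0,0,0,0,0,0],
    [-1,0,0,0,0,0,0],
  ],
)

```text
time: 30.25
ee_pos: [0.6478, -0.0271, 0.2293]
orientation: [-0.0, 0.105, 0.994, -0.0]
force: [-0.1, 0.5, -2.2]
finger_gap: 0.369
gripper_force: 57.0
```

```bash
python3 - <<'E'
from h import *
plan((.644,-.3342,.23,1.36))
print("lens exp px in crop",(proj("scene",np.array([.6425,-.027,.155]))-[160,130])*2.4)
print("rear exp px in crop",(proj("scene",np.array([.6425,-.027,.285]))-[160,130])*2.4)
T=lambda x,y,z:np.round(ray("top",(x-480)/2.4+330-.3,y/2.4+100-.3,z)[:2]*1000,1)
print("foot",np.mean([T(x,y,.012) for x,y in((580,135),(655,157),(635,230),(557,208))],0),"rim",T(613,177,.062))
E
```

```text
t 30.25 p [ 0.6478 -0.0271  0.2293] psi 1.361 gap 0.369 tilt [-0.0001 -0.0001] q6 -1.52
-> (0.644, -0.3342, 0.23, 1.36) turn 0.001 shift [-0.605 -3.011 -0.007]
lens exp px in crop [178.98838843 214.23072659]
rear exp px in crop [173.24155517 143.91628886]
foot [ 637.125 -334.975] rim [ 629.2 -327.8]
```

The hold lasted over 3 s and the lens lies where I computed it. Now I'll take the thermometer back to where it was gripped.

carry_out(
  deltas=[
    [-1,-0.03,-0.15,0,0,0,0],
    [-1,-0.07,-0.35,0,0,0,0],
    [-1,-0.11,-0.55,0,0,0,0],
    [-1,-0.15,-0.752,0,0,0,0],
  ],
)

```text
time: 30.75
ee_pos: [0.6467, -0.1057, 0.2293]
orientation: [-0.0, 0.105, 0.994, -0.0]
force: [0.8, -0.2, -0.6]
finger_gap: 0.368
gripper_force: 57.0
```

carry_out(
  deltas=[
    [-1,-0.04,-0.2,0,0,0,0],
    [-1,-0.08,-0.4,0,0,0,0],
    [-1,-0.12,-0.6,0,0,0,0],
    [-1,-0.15,-0.752,0,0,0,0],
  ],
)

```text
time: 31.25
ee_pos: [0.6457, -0.1818, 0.2292]
orientation: [-0.0, 0.105, 0.994, -0.0]
force: [-0.8, -0.2, -1.5]
finger_gap: 0.363
gripper_force: 57.0
```

carry_out(
  deltas=[
    [-1,-0.04,-0.2,0,0,0,0],
    [-1,-0.08,-0.4,0,0,0,0],
    [-1,-0.12,-0.6,0,0,0,0],
    [-1,-0.15,-0.752,0,0,0,0],
  ],
)

```text
time: 31.75
ee_pos: [0.6447, -0.2586, 0.2292]
orientation: [-0.0, 0.105, 0.994, -0.0]
force: [-0.2, -0.1, -1.5]
finger_gap: 0.367
gripper_force: 57.0
```

carry_out(
  deltas=[
    [-1,-0.04,-0.2,0,0,0,0],
    [-1,-0.08,-0.4,0,0,0,0],
    [-1,-0.12,-0.6,0,0,0,0],
    [-1,-0.15,-0.752,0,0,0,0],
    [-1,-0.15,-0.752,0,0,0,0],
  ],
)

```text
time: 32.38
ee_pos: [0.6435, -0.335, 0.2289]
orientation: [-0.0, 0.106, 0.994, 0.0]
force: [-0.7, 0.7, -2.3]
finger_gap: 0.363
gripper_force: 57.0
```

carry_out(
  deltas=[
    [-1,0,0,0,0,0,0],
    [-1,0,0,0,0,0,0],
    [-1,0,0,0,0,0,0],
  ],
)

```text
time: 32.75
ee_pos: [0.6439, -0.3333, 0.2295]
orientation: [0.0, 0.105, 0.995, -0.0]
force: [-0.0, 0.6, -1.9]
finger_gap: 0.365
gripper_force: 57.0
```

```bash
python3 - <<'E'
from h import *
plan((.644,-.3342,.0875,1.36))
E
```

```text
t 32.75 p [ 0.6439 -0.3333  0.2295] psi 1.361 gap 0.365 tilt [ 0.0002 -0.0002] q6 -1.94
-> (0.644, -0.3342, 0.0875, 1.36) turn 0.002 shift [-0.003 -0.009  1.42 ]
```

carry_out(
  deltas=[
    [-1,0,-0.01,0.2,0,0,0],
    [-1,0,-0.01,0.4,0,0,0],
    [-1,0,-0.01,0.6,0,0,0],
    [-1,0,-0.01,0.8,0,0,0],
    [-1,0,-0.01,0.8,0,0,0],
  ],
)

```text
time: 33.38
ee_pos: [0.643, -0.3344, 0.1473]
orientation: [-0.001, 0.105, 0.994, 0.001]
force: [-0.6, -0.8, -1.4]
finger_gap: 0.365
gripper_force: 57.0
```

carry_out(
  deltas=[
    [-1,0,0,0.15,0,0,0],
    [-1,0,0,0.3,0,0,0],
    [-1,0,0,0.45,0,0,0],
    [-1,0,0,0.56,0,0,0],
    [-1,0,0,0.6,0,0,0],
  ],
)

```text
time: 34.0
ee_pos: [0.6433, -0.3346, 0.0883]
orientation: [-0.0, 0.105, 0.994, 0.0]
force: [0.6, -0.5, -1.7]
finger_gap: 0.371
gripper_force: 57.0
```

```bash
python3 - <<'E'
from h import *
plan((.644,-.3342,.0875,1.36)); s=cur()[0];print(s["force"],s["ft_torque"])
E
```

```text
t 34.0 p [ 0.6433 -0.3346  0.0883] psi 1.36 gap 0.371 tilt [-0.0009  0.0005] q6 -1.95
-> (0.644, -0.3342, 0.0875, 1.36) turn 0.001 shift [-0.006  0.006  0.008]
[ 0.59589698 -0.53008385 -1.73928095] [ 0.04727149  0.01327762 -0.03608456]
```

carry_out(
  deltas=[
    [-1,0,0,0.01,0,0,0],
    [-0.6,0,0,0.01,0,0,0],
    [0.3,0,0,0.01,0,0,0],
    [0.9,0,0,0.01,0,0,0],
    [0.9,0,0,0.01,0,0,0],
  ],
)

```text
time: 34.62
ee_pos: [0.6436, -0.3348, 0.0885]
orientation: [0.0, 0.105, 0.994, -0.0]
force: [0.5, -0.1, 0.1]
finger_gap: 0.945
gripper_force: 0.0
```

carry_out(
  deltas=[
    [0.9,0,0,0,0,0,0],
    [0.9,0,0,-0.3,0,0,0],
    [0.9,0,0,-0.6,0,0,0],
    [0.9,0,0,-1,0,0,0],
  ],
)

```text
time: 35.12
ee_pos: [0.6432, -0.3346, 0.1886]
orientation: [-0.001, 0.105, 0.994, 0.0]
force: [-0.1, -0.2, -0.8]
finger_gap: 0.952
gripper_force: 0.0
```

carry_out(
  deltas=[
    [0.6,0.3,0.4,-0.5,0,0,0],
    [0.6,0.5,0.7,-0.6,0,0,0],
    [0.6,0.7,1,-0.6,0,0,0],
    [0.6,0.7,1,-0.6,0,0,0],
  ],
)

```text
time: 35.62
ee_pos: [0.5956, -0.2204, 0.2495]
orientation: [0.001, 0.104, 0.995, -0.0]
force: [0.2, -1.2, 0.3]
finger_gap: 0.801
gripper_force: 0.0
```

carry_out(
  deltas=[
    [0.6,0.3,0.4,0,0,0,0],
    [0.6,0.5,0.7,0,0,0,0],
    [0.6,0.7,1,0,0,0,0],
    [0.6,0.7,1,0,0,0,0],
  ],
)

```text
time: 36.12
ee_pos: [0.5481, -0.1087, 0.2488]
orientation: [0.0, 0.104, 0.995, -0.0]
force: [-0.1, -1.0, 0.2]
finger_gap: 0.804
gripper_force: 0.0
```

```bash
python3 - <<'E'
from h import *
plan()
s=vision.snapshot("scene");t=vision.snapshot("top")
cv2.imwrite("pics/t8.png",t[:,:,::-1]);cv2.imwrite("pics/s8.png",s[:,:,::-1])
b=cv2.resize(s[165:285,100:200,::-1],None,fx=4,fy=4);a=cv2.resize(t[115:295,350:440,::-1],None,fx=4,fy=4)[120*0:]
h=np.zeros((720,800,3),np.uint8)[:600];h[:480,:400]=b;h[:,400:760]=a[:600]
cv2.imwrite("pics/p8.png",np.hstack([h]))
E
```

```text
t 36.12 p [ 0.5481 -0.1087  0.2488] psi 1.362 gap 0.804 tilt [ 0.0006 -0.0002] q6 -1.7
```

View pics/p8.png

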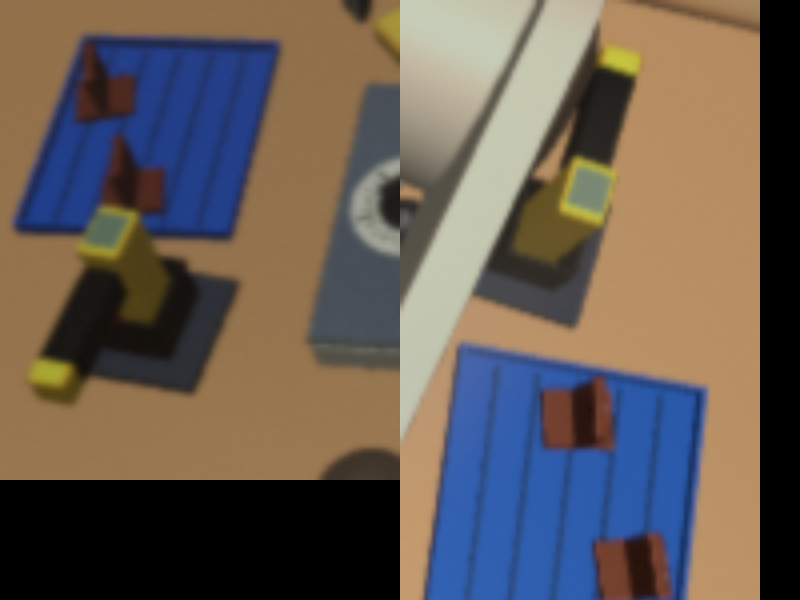

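The thermometer is back at its start pixel, so now I'll measure both damp tiles by mask.

```bash
python3 - <<'E'
from h import *
t=cv2.imread("pics/t8.png")[:,:,::-1].copy();s=cv2.imread("pics/s8.png")[:,:,::-1].copy()
for n,im,roi in (("top",t,(375,200,425,280)),("scene",s,(112,170,145,220))):
    k=5; big=cv2.resize(im,None,fx=k,fy=k,interpolation=cv2.INTER_CUBIC)
    for c in blobs(n,big,(0,70,25),(12,255,200),800,[k*v for v in roi]):
        a=cv2.approxPolyDP(cv2.convexHull(c),6,True).reshape(-1,2)
        print(n,"area",cv2.contourArea(c)/k/k)
        for p in a: q=(p+.5)/k-.5; print("  px",q.round(1),"z13",(ray(n,*q,.013)[:2]*1000).round(1),"z61",(ray(n,*q,.061)[:2]*1000).round(1))
E
```

```text
top area 223.38000000000002
  px [413.8 248.8] z13 [ 432.5 -437.9] z61 [ 426.1 -420.1]
  px [416.6 262.8] z13 [ 393.9 -447.8] z61 [ 389.2 -429.6]
  px [400.6 264. ] z13 [ 384.5 -403.1] z61 [ 380.1 -386.7]
  px [398.6 251. ] z13 [ 420.4 -395.3] z61 [ 414.5 -379.3]
top area 221.82
  px [399.6 209.2] z13 [ 542.1 -391. ] z61 [ 531.3 -375.1]
  px [402.4 225.6] z13 [ 494.9 -401.8] z61 [ 486.  -385.5]
  px [386.6 225.8] z13 [ 488.2 -356.6] z61 [ 479.6 -342.2]
  px [385.4 213.2] z13 [ 524.7 -350.7] z61 [ 514.6 -336.5]
scene area 132.32
  px [129.2 199.8] z13 [ 458.  -400.7] z61 [ 495.4 -379.5]
  px [139.4 207.8] z13 [ 492.9 -359. ] z61 [ 528.5 -339.9]
  px [138.8 216.6] z13 [ 529.2 -354.1] z61 [ 563.1 -335.2]
  px [134.8 218. ] z13 [ 534.7 -366.3] z61 [ 568.2 -346.8]
  px [125.2 215.6] z13 [ 524.5 -400.2] z61 [ 558.5 -379.1]
scene area 128.12
  px [121.6 176. ] z13 [ 347.8 -451.2] z61 [ 390.7 -427.5]
  px [132.  184.2] z13 [ 387.6 -405.3] z61 [ 428.5 -383.9]
  px [131.6 192.2] z13 [ 424.4 -399.2] z61 [ 463.5 -378.1]
  px [119.6 193.8] z13 [ 430.9 -439.8] z61 [ 469.7 -416.7]
```

carry_out(
  deltas=[
    [0.6,0,0,0,0,0,0.35],
    [0.6,0,0,0,0,0,0.7],
    [0.6,0,0,0,0,0,1],
    [0.6,0,0,0,0,0,1],
  ],
)

```text
time: 36.72
ee_pos: [0.5487, -0.111, 0.2479]
orientation: [-0.0, 0.348, 0.938, -0.0]
force: [0.3, 0.2, 0.2]
finger_gap: 0.799
gripper_force: 0.0
```

carry_out(
  deltas=[
    [0.6,0,0,0,0,0,0.35],
    [0.6,0,0,0,0,0,0.7],
    [0.6,0,0,0,0,0,1],
    [0.6,0,0,0,0,0,1],
  ],
)

```text
time: 37.22
ee_pos: [0.5485, -0.1105, 0.2481]
orientation: [-0.0, 0.567, 0.823, -0.0]
force: [0.3, 0.1, -0.7]
finger_gap: 0.8
gripper_force: 0.0
```

carry_out(
  deltas=[
    [0.6,0,0,0,0,0,0.35],
    [0.6,0,0,0,0,0,0.7],
    [0.6,0,0,0,0,0,1],
    [0.6,0,0,0,0,0,1],
  ],
)

```text
time: 37.72
ee_pos: [0.5484, -0.1102, 0.2482]
orientation: [-0.0, 0.753, 0.658, -0.0]
force: [0.3, 0.4, -1.1]
finger_gap: 0.797
gripper_force: 0.0
```

carry_out(
  deltas=[
    [0.6,0,0,0,0,0,0.35],
    [0.6,0,0,0,0,0,0.7],
    [0.6,0,0,0,0,0,1],
    [0.6,0,0,0,0,0,1],
  ],
)

```text
time: 38.22
ee_pos: [0.5484, -0.1101, 0.2483]
orientation: [0.0, 0.892, 0.452, -0.0]
force: [0.8, 0.3, -0.1]
finger_gap: 0.804
gripper_force: 0.0
```

carry_out(
  deltas=[
    [0.6,0,0,0,0,0,0.35],
    [0.6,0,0,0,0,0,0.7],
    [0.6,0,0,0,0,0,1],
    [0.6,0,0,0,0,0,1],
  ],
)

```text
time: 38.72
ee_pos: [0.5484, -0.11, 0.2483]
orientation: [0.0, 0.976, 0.217, -0.0]
force: [0.4, 0.5, 0.0]
finger_gap: 0.798
gripper_force: 0.0
```

carry_out(
  deltas=[
    [0.6,0,0,0,0,0,0.35],
    [0.6,0,0,0,0,0,0.604],
    [0.6,0,0,0,0,0,0.604],
  ],
)

```text
time: 39.1
ee_pos: [0.5484, -0.11, 0.2483]
orientation: [0.0, 0.998, 0.068, -0.0]
force: [0.3, -0.2, -0.3]
finger_gap: 0.802
gripper_force: 0.0
```

```bash
python3 - <<'E'
from h import *
plan((.511,-.374,.2,-1.44),(.511,-.374,.035,-1.44),(.511,-.374,.2,-1.44),(.545,.15,.2,-1.44),(.545,.15,.087,-1.44),(.545,.15,.2,-1.44),(.407,-.419,.2,-1.40),(.407,-.419,.035,-1.40),(.407,-.419,.2,-1.40),(.545,.05,.2,-1.4))
E
```

```text
t 39.1 p [ 0.5484 -0.11    0.2483] psi -1.434 gap 0.802 tilt [-0.     -0.0001] q6 1.1
-> (0.511, -0.374, 0.2, -1.44) turn 0.012 shift [-0.715  2.569  0.483]
-> (0.511, -0.374, 0.035, -1.44) turn 0.0 shift [0.   0.   1.65]
-> (0.511, -0.374, 0.2, -1.44) turn 0.0 shift [ 0.    0.   -1.65]
-> (0.545, 0.15, 0.2, -1.44) turn 0.0 shift [ 1.021 -5.151 -0.   ]
-> (0.545, 0.15, 0.087, -1.44) turn 0.0 shift [0.   0.   1.13]
-> (0.545, 0.15, 0.2, -1.44) turn 0.0 shift [ 0.    0.   -1.13]
-> (0.407, -0.419, 0.2, -1.4) turn -0.08 shift [-2.327  5.373 -0.   ]
-> (0.407, -0.419, 0.035, -1.4) turn 0.0 shift [0.   0.   1.65]
-> (0.407, -0.419, 0.2, -1.4) turn 0.0 shift [ 0.    0.   -1.65]
-> (0.545, 0.05, 0.2, -1.4) turn 0.0 shift [ 2.157 -4.387 -0.   ]
```

carry_out(
  deltas=[
    [0.6,-0.12,0.4,0.08,0,0,0],
    [0.6,-0.24,0.857,0.16,0,0,0],
    [0.6,-0.24,0.857,0.16,0,0,0],
  ],
)

```text
time: 39.48
ee_pos: [0.5349, -0.2004, 0.2314]
orientation: [-0.0, 0.998, 0.067, -0.001]
force: [0.3, -0.1, 0.1]
finger_gap: 0.802
gripper_force: 0.0
```

carry_out(
  deltas=[
    [0.6,-0.12,0.4,0.08,0,0,0],
    [0.6,-0.24,0.857,0.16,0,0,0],
    [0.6,-0.24,0.857,0.16,0,0,0],
  ],
)

```text
time: 39.85
ee_pos: [0.5223, -0.2879, 0.2154]
orientation: [-0.0, 0.998, 0.067, -0.001]
force: [-0.1, 0.1, -0.1]
finger_gap: 0.799
gripper_force: 0.0
```

carry_out(
  deltas=[
    [0.6,-0.12,0.4,0.08,0,0,0],
    [0.6,-0.24,0.857,0.16,0,0,0],
    [0.6,-0.24,0.857,0.16,0,0,0],
    [0.6,-0.24,0.857,0.16,0,0,0],
  ],
)

```text
time: 40.35
ee_pos: [0.5106, -0.3731, 0.2006]
orientation: [-0.0, 0.998, 0.066, 0.0]
force: [0.3, -0.3, 0.7]
finger_gap: 0.804
gripper_force: 0.0
```

```bash
python3 - <<'E'
from h import *
plan((.511,-.374,.035,-1.44))
s=vision.snapshot("scene")
k=5; big=cv2.resize(s,None,fx=k,fy=k,interpolation=cv2.INTER_CUBIC)
for c in blobs("scene",big,(0,70,25),(12,255,200),800,[k*v for v in (112,170,145,220)]):
    a=cv2.approxPolyDP(cv2.convexHull(c),6,True).reshape(-1,2); print(((a+.5)/k-.5).round(1).tolist())
E
```

```text
t 40.35 p [ 0.5106 -0.3731  0.2006] psi -1.438 gap 0.804 tilt [0.0003 0.0003] q6 0.69
-> (0.511, -0.374, 0.035, -1.44) turn 0.004 shift [0.003 0.009 1.656]
[[129.2, 199.8], [139.6, 208.0], [138.8, 216.6], [134.8, 217.8], [125.2, 215.6]]
[[121.8, 176.0], [132.2, 184.6], [131.6, 192.2], [119.6, 193.8]]
```

Neither tile has moved, so I'll grip A.

carry_out(
  deltas=[
    [0.6,0,0.01,0.3,0,0,0],
    [0.6,0,0.01,0.6,0,0,0],
    [0.6,0,0.01,0.85,0,0,0],
    [0.6,0,0.01,0.85,0,0,0],
  ],
)

```text
time: 40.9
ee_pos: [0.5102, -0.3735, 0.1143]
orientation: [-0.001, 0.998, 0.066, -0.001]
force: [-0.8, -0.3, 1.4]
finger_gap: 0.798
gripper_force: 0.0
```

carry_out(
  deltas=[
    [0.6,0,0,0.3,0,0,0],
    [0.6,0,0,0.55,0,0,0],
    [0.6,0,0,0.8,0,0,0],
    [0.6,0,0,0.8,0,0,0],
  ],
)

```text
time: 41.4
ee_pos: [0.5103, -0.3744, 0.0354]
orientation: [-0.0, 0.998, 0.065, -0.0]
force: [-0.1, 0.4, 0.1]
finger_gap: 0.801
gripper_force: 0.0
```

carry_out(
  deltas=[
    [-1,0,0,0,0,0,0],
    [-1,0,0,0,0,0,0],
    [-1,0,0,0,0,0,0],
    [-1,0,0,0,0,0,0],
    [-1,0,0,0,0,0,0],
  ],
  force=30,
)

```text
time: 42.02
ee_pos: [0.5105, -0.3754, 0.0362]
orientation: [0.0, 0.998, 0.065, 0.0]
force: [0.7, 1.4, 7.4]
finger_gap: 0.096
gripper_force: 31.9
```

carry_out(
  deltas=[
    [-1,0,0,0,0,0,0],
    [-1,0,0,0,0,0,0],
    [-1,0,0,-0.1,0,0,0],
    [-1,0,0,-0.3,0,0,0],
    [-1,0,0,-0.5,0,0,0],
  ],
)

```text
time: 42.65
ee_pos: [0.5104, -0.3753, 0.0872]
orientation: [0.0, 0.998, 0.065, 0.0]
force: [0.0, 0.6, -0.3]
finger_gap: 0.097
gripper_force: 30.7
```

carry_out(
  deltas=[
    [-1,0,0,-0.25,0,0,0],
    [-1,0,0,-0.5,0,0,0],
    [-1,0,0,-0.75,0,0,0],
    [-1,0,0,-1,0,0,0],
  ],
)

```text
time: 43.15
ee_pos: [0.5102, -0.3751, 0.1878]
orientation: [0.001, 0.998, 0.065, 0.0]
force: [0.4, 0.2, -0.6]
finger_gap: 0.095
gripper_force: 30.7
```

carry_out(
  deltas=[
    [-1,0.04,-0.2,-0.1,0,0,0],
    [-1,0.08,-0.42,-0.2,0,0,0],
    [-1,0.13,-0.64,-0.3,0,0,0],
    [-1,0.17,-0.86,-0.3,0,0,0],
  ],
)

```text
time: 43.65
ee_pos: [0.5163, -0.2858, 0.216]
orientation: [0.0, 0.998, 0.065, 0.0]
force: [-0.5, -0.7, -1.6]
finger_gap: 0.091
gripper_force: 30.7
```

carry_out(
  deltas=[
    [-1,0.04,-0.21,0,0,0,0],
    [-1,0.08,-0.43,0,0,0,0],
    [-1,0.13,-0.64,0,0,0,0],
    [-1,0.17,-0.86,0,0,0,0],
  ],
)

```text
time: 44.15
ee_pos: [0.5219, -0.1988, 0.2152]
orientation: [0.0, 0.998, 0.065, -0.0]
force: [0.1, 0.5, -0.5]
finger_gap: 0.103
gripper_force: 30.7
```

carry_out(
  deltas=[
    [-1,0.04,-0.21,0,0,0,0],
    [-1,0.08,-0.43,0,0,0,0],
    [-1,0.13,-0.64,0,0,0,0],
    [-1,0.17,-0.86,0,0,0,0],
  ],
)

```text
time: 44.65
ee_pos: [0.5276, -0.1114, 0.2153]
orientation: [0.0, 0.998, 0.065, 0.0]
force: [0.2, -0.4, -1.0]
finger_gap: 0.101
gripper_force: 30.7
```

carry_out(
  deltas=[
    [-1,0.04,-0.21,0,0,0,0],
    [-1,0.08,-0.43,0,0,0,0],
    [-1,0.13,-0.64,0,0,0,0],
    [-1,0.17,-0.86,0,0,0,0],
  ],
)

```text
time: 45.15
ee_pos: [0.5332, -0.0239, 0.2153]
orientation: [0.0, 0.998, 0.065, 0.0]
force: [-0.8, -0.5, -1.0]
finger_gap: 0.096
gripper_force: 30.7
```

carry_out(
  deltas=[
    [-1,0.04,-0.21,0,0,0,0],
    [-1,0.08,-0.43,0,0,0,0],
    [-1,0.13,-0.64,0,0,0,0],
    [-1,0.17,-0.86,0,0,0,0],
  ],
)

```text
time: 45.65
ee_pos: [0.5389, 0.0636, 0.2153]
orientation: [0.0, 0.998, 0.065, -0.0]
force: [1.7, -0.9, -1.1]
finger_gap: 0.098
gripper_force: 30.7
```

carry_out(
  deltas=[
    [-1,0.04,-0.21,0,0,0,0],
    [-1,0.08,-0.43,0,0,0,0],
    [-1,0.13,-0.64,0,0,0,0],
    [-1,0.17,-0.86,0,0,0,0],
    [-1,0.17,-0.86,0,0,0,0],
  ],
)

```text
time: 46.28
ee_pos: [0.5444, 0.1513, 0.2152]
orientation: [-0.0, 0.998, 0.065, -0.0]
force: [-0.8, -0.0, -0.9]
finger_gap: 0.098
gripper_force: 30.7
```

```bash
python3 - <<'E'
from h import *
plan((.545,.15,.086,-1.44))
E
```

```text
t 46.27 p [0.5444 0.1513 0.2152] psi -1.44 gap 0.098 tilt [-0.0003  0.    ] q6 1.57
-> (0.545, 0.15, 0.086, -1.44) turn 0.001 shift [0.004 0.013 1.292]
```

carry_out(
  deltas=[
    [-1,0,0,0.25,0,0,0],
    [-1,0,0,0.5,0,0,0],
    [-1,0,0,0.7,0,0,0],
    [-1,0,0,0.9,0,0,0],
    [-1,0,0,0.9,0,0,0],
  ],
)

```text
time: 46.9
ee_pos: [0.544, 0.1492, 0.1242]
orientation: [0.0, 0.998, 0.064, -0.001]
force: [-0.3, -0.5, -0.3]
finger_gap: 0.092
gripper_force: 30.7
```

carry_out(
  deltas=[
    [-1,0,0,0.12,0,0,0],
    [-1,0,0,0.24,0,0,0],
    [-1,0,0,0.34,0,0,0],
    [-1,0,0,0.39,0,0,0],
    [-1,0,0,0.39,0,0,0],
  ],
)

```text
time: 47.52
ee_pos: [0.545, 0.1497, 0.0868]
orientation: [0.0, 0.998, 0.065, 0.0]
force: [-2.1, -0.5, 5.4]
finger_gap: 0.095
gripper_force: 32.2
```

carry_out(
  deltas=[
    [-1,0,0,0.01,0,0,0],
    [-0.9,0,0,0.01,0,0,0],
    [-0.5,0,0,0.01,0,0,0],
    [0.4,0,0,0.01,0,0,0],
    [0.4,0,0,0.01,0,0,0],
  ],
)

```text
time: 48.15
ee_pos: [0.5448, 0.1497, 0.0851]
orientation: [0.0, 0.998, 0.065, -0.0]
force: [0.4, -0.0, -0.1]
finger_gap: 0.664
gripper_force: 0.0
```

carry_out(
  deltas=[
    [0.4,0,0,-0.2,0,0,0],
    [0.4,0,0,-0.6,0,0,0],
    [0.6,0,0,-1,0,0,0],
    [0.6,0,0,-1,0,0,0],
  ],
)

```text
time: 48.65
ee_pos: [0.546, 0.1498, 0.1883]
orientation: [-0.0, 0.998, 0.065, 0.002]
force: [1.4, -0.1, -1.0]
finger_gap: 0.799
gripper_force: 0.0
```

```bash
python3 - <<'E'
from h import *
plan((.407,-.419,.2,-1.40),(.407,-.419,.035,-1.40))
s=vision.snapshot("scene")
cv2.imwrite("pics/s9.png",s[:,:,::-1])
k=5; big=cv2.resize(s,None,fx=k,fy=k,interpolation=cv2.INTER_CUBIC)
for roi in ((112,170,145,220),(270,180,315,240)):
  for c in blobs("scene",big,(0,70,25),(12,255,200),800,[k*v for v in roi]):
    a=cv2.approxPolyDP(cv2.convexHull(c),6,True).reshape(-1,2); print(((a+.5)/k-.5).round(1).tolist())
print(proj("scene",np.array([.545,.15,.063])))
E
```

```text
t 48.65 p [0.546  0.1498 0.1883] psi -1.441 gap 0.799 tilt [0.0048 0.0005] q6 1.57
-> (0.407, -0.419, 0.2, -1.4) turn -0.083 shift [-2.337  5.369 -0.117]
-> (0.407, -0.419, 0.035, -1.4) turn 0.0 shift [0.   0.   1.65]
[[121.6, 176.0], [132.0, 184.4], [131.8, 192.0], [119.6, 193.8]]
[[292.0, 195.8], [297.8, 205.4], [300.0, 214.0], [286.4, 215.8], [284.0, 206.0]]
[292.1398485  209.69290743]
```

carry_out(
  deltas=[
    [0.6,0,0,-0.1,0,0,-0.083],
    [0.6,0,0,-0.12,0,0,-0.083],
    [0.6,0,0,-0.12,0,0,-0.083],
  ],
)

```text
time: 49.08
ee_pos: [0.5447, 0.1496, 0.1965]
orientation: [0.0, 0.996, 0.085, -0.0]
force: [0.3, 0.2, -0.0]
finger_gap: 0.8
gripper_force: 0.0
```

carry_out(
  deltas=[
    [0.6,-0.19,0.45,0,0,0,0],
    [0.6,-0.39,0.895,0,0,0,0],
    [0.6,-0.39,0.895,0,0,0,0],
  ],
)

```text
time: 49.45
ee_pos: [0.5209, 0.0525, 0.1968]
orientation: [0.0, 0.997, 0.083, -0.0]
force: [0.5, 0.9, 0.3]
finger_gap: 0.801
gripper_force: 0.0
```

carry_out(
  deltas=[
    [0.6,-0.19,0.45,0,0,0,0],
    [0.6,-0.39,0.895,0,0,0,0],
    [0.6,-0.39,0.895,0,0,0,0],
  ],
)

```text
time: 49.82
ee_pos: [0.498, -0.0418, 0.1969]
orientation: [0.0, 0.996, 0.084, -0.0]
force: [0.5, 0.6, -0.1]
finger_gap: 0.8
gripper_force: 0.0
```

carry_out(
  deltas=[
    [0.6,-0.19,0.45,0,0,0,0],
    [0.6,-0.39,0.895,0,0,0,0],
    [0.6,-0.39,0.895,0,0,0,0],
  ],
)

```text
time: 50.2
ee_pos: [0.475, -0.1362, 0.1969]
orientation: [-0.0, 0.996, 0.084, -0.0]
force: [0.5, 0.4, 0.1]
finger_gap: 0.8
gripper_force: 0.0
```

carry_out(
  deltas=[
    [0.6,-0.19,0.45,0,0,0,0],
    [0.6,-0.39,0.895,0,0,0,0],
    [0.6,-0.39,0.895,0,0,0,0],
  ],
)

```text
time: 50.58
ee_pos: [0.452, -0.2307, 0.1968]
orientation: [-0.0, 0.996, 0.084, -0.0]
force: [-0.4, 0.2, 0.8]
finger_gap: 0.796
gripper_force: 0.0
```

carry_out(
  deltas=[
    [0.6,-0.19,0.45,0,0,0,0],
    [0.6,-0.39,0.895,0,0,0,0],
    [0.6,-0.39,0.895,0,0,0,0],
  ],
)

```text
time: 50.95
ee_pos: [0.429, -0.3252, 0.1967]
orientation: [-0.0, 0.996, 0.084, -0.0]
force: [0.1, 1.1, 0.4]
finger_gap: 0.801
gripper_force: 0.0
```

carry_out(
  deltas=[
    [0.6,-0.19,0.45,0,0,0,0],
    [0.6,-0.39,0.895,0,0,0,0],
    [0.6,-0.39,0.895,0,0,0,0],
    [0.6,-0.39,0.895,0,0,0,0],
  ],
)

```text
time: 51.45
ee_pos: [0.4067, -0.4176, 0.1971]
orientation: [-0.0, 0.996, 0.086, 0.0]
force: [1.1, 0.6, 0.2]
finger_gap: 0.805
gripper_force: 0.0
```

```bash
python3 - <<'E'
from h import *
plan((.407,-.419,.035,-1.40))
E
```

```text
t 51.45 p [ 0.4067 -0.4176  0.1971] psi -1.399 gap 0.805 tilt [0.     0.0008] q6 0.47
-> (0.407, -0.419, 0.035, -1.4) turn 0.002 shift [1.000e-03 1.400e-02 1.621e+00]
```

carry_out(
  deltas=[
    [0.6,0,0.01,0.3,0,0,0],
    [0.6,0,0.01,0.6,0,0,0],
    [0.6,0,0.01,0.85,0,0,0],
    [0.6,0,0.01,0.85,0,0,0],
  ],
)

```text
time: 51.95
ee_pos: [0.4062, -0.418, 0.1111]
orientation: [-0.001, 0.996, 0.086, -0.001]
force: [0.0, 0.2, 0.4]
finger_gap: 0.797
gripper_force: 0.0
```

carry_out(
  deltas=[
    [0.6,0,0,0.3,0,0,0],
    [0.6,0,0,0.55,0,0,0],
    [0.6,0,0,0.77,0,0,0],
    [0.6,0,0,0.77,0,0,0],
  ],
)

```text
time: 52.45
ee_pos: [0.4061, -0.4193, 0.0355]
orientation: [-0.0, 0.996, 0.086, -0.0]
force: [-0.3, 0.8, 0.1]
finger_gap: 0.8
gripper_force: 0.0
```

carry_out(
  deltas=[
    [-1,0,0,0,0,0,0],
    [-1,0,0,0,0,0,0],
    [-1,0,0,0,0,0,0],
    [-1,0,0,0,0,0,0],
    [-1,0,0,0,0,0,0],
  ],
  force=30,
)

```text
time: 53.08
ee_pos: [0.4059, -0.4205, 0.0361]
orientation: [0.0, 0.996, 0.085, 0.0]
force: [-0.5, 2.7, 7.1]
finger_gap: 0.101
gripper_force: 32.6
```

carry_out(
  deltas=[
    [-1,0,0,0,0,0,0],
    [-1,0,0,0,0,0,0],
    [-1,0,0,-0.1,0,0,0],
    [-1,0,0,-0.3,0,0,0],
    [-1,0,0,-0.5,0,0,0],
  ],
)

```text
time: 53.7
ee_pos: [0.4056, -0.4203, 0.0864]
orientation: [0.0, 0.996, 0.085, -0.0]
force: [0.6, 0.6, -0.7]
finger_gap: 0.096
gripper_force: 31.4
```

carry_out(
  deltas=[
    [-1,0,0,-0.25,0,0,0],
    [-1,0,0,-0.5,0,0,0],
    [-1,0,0,-0.75,0,0,0],
    [-1,0,0,-1,0,0,0],
  ],
)

```text
time: 54.2
ee_pos: [0.4056, -0.4202, 0.1868]
orientation: [0.0, 0.996, 0.085, 0.0]
force: [-0.1, 0.6, -2.1]
finger_gap: 0.097
gripper_force: 31.4
```

```bash
python3 - <<'E'
from h import *
plan((.545,.05,.215,-1.40))
E
```

```text
t 54.2 p [ 0.4056 -0.4202  0.1868] psi -1.4 gap 0.097 tilt [ 0.0001 -0.0004] q6 0.47
-> (0.545, 0.05, 0.215, -1.4) turn -0.0 shift [ 2.173 -4.397 -0.282]
```

carry_out(
  deltas=[
    [-1,0.1,-0.2,-0.1,0,0,0],
    [-1,0.2,-0.42,-0.2,0,0,0],
    [-1,0.32,-0.64,-0.28,0,0,0],
    [-1,0.435,-0.88,-0.28,0,0,0],
  ],
)

```text
time: 54.7
ee_pos: [0.4341, -0.324, 0.2138]
orientation: [0.0, 0.996, 0.086, 0.0]
force: [0.0, 1.1, -0.8]
finger_gap: 0.096
gripper_force: 31.4
```

carry_out(
  deltas=[
    [-1,0.11,-0.22,0,0,0,0],
    [-1,0.22,-0.44,0,0,0,0],
    [-1,0.33,-0.66,0,0,0,0],
    [-1,0.435,-0.88,0,0,0,0],
  ],
)

```text
time: 55.2
ee_pos: [0.4615, -0.2297, 0.2131]
orientation: [-0.0, 0.996, 0.086, -0.0]
force: [1.0, -0.7, -1.2]
finger_gap: 0.098
gripper_force: 31.4
```

carry_out(
  deltas=[
    [-1,0.11,-0.22,0,0,0,0],
    [-1,0.22,-0.44,0,0,0,0],
    [-1,0.33,-0.66,0,0,0,0],
    [-1,0.435,-0.88,0,0,0,0],
  ],
)

```text
time: 55.7
ee_pos: [0.4891, -0.1357, 0.2131]
orientation: [-0.0, 0.996, 0.086, -0.0]
force: [0.9, -0.4, -1.4]
finger_gap: 0.101
gripper_force: 31.4
```

carry_out(
  deltas=[
    [-1,0.11,-0.22,0,0,0,0],
    [-1,0.22,-0.44,0,0,0,0],
    [-1,0.33,-0.66,0,0,0,0],
    [-1,0.435,-0.88,0,0,0,0],
  ],
)

```text
time: 56.2
ee_pos: [0.5167, -0.0417, 0.2131]
orientation: [-0.0, 0.996, 0.086, -0.0]
force: [0.6, -0.6, 0.3]
finger_gap: 0.096
gripper_force: 31.4
```

carry_out(
  deltas=[
    [-1,0.11,-0.22,0,0,0,0],
    [-1,0.22,-0.44,0,0,0,0],
    [-1,0.33,-0.66,0,0,0,0],
    [-1,0.435,-0.88,0,0,0,0],
    [-1,0.435,-0.88,0,0,0,0],
  ],
)

```text
time: 56.82
ee_pos: [0.5445, 0.0526, 0.213]
orientation: [-0.0, 0.996, 0.087, -0.0]
force: [-0.5, -0.6, -1.0]
finger_gap: 0.098
gripper_force: 31.4
```

```bash
python3 - <<'E'
from h import *
plan((.545,.05,.086,-1.40))
E
```

```text
t 56.83 p [0.5445 0.0526 0.213 ] psi -1.397 gap 0.098 tilt [-0.001   0.0003] q6 1.35
-> (0.545, 0.05, 0.086, -1.4) turn 0.005 shift [0.    0.026 1.27 ]
```

carry_out(
  deltas=[
    [-1,0,0.02,0.25,0,0,0],
    [-1,0,0.02,0.5,0,0,0],
    [-1,0,0.02,0.7,0,0,0],
    [-1,0,0.02,0.9,0,0,0],
    [-1,0,0.02,0.9,0,0,0],
  ],
)

```text
time: 57.45
ee_pos: [0.5443, 0.0484, 0.1221]
orientation: [-0.0, 0.996, 0.085, -0.001]
force: [-0.3, 0.3, -0.7]
finger_gap: 0.094
gripper_force: 31.4
```

carry_out(
  deltas=[
    [-1,0,0,0.12,0,0,0],
    [-1,0,0,0.24,0,0,0],
    [-1,0,0,0.33,0,0,0],
    [-1,0,0,0.37,0,0,0],
    [-1,0,0,0.37,0,0,0],
  ],
)

```text
time: 58.08
ee_pos: [0.5456, 0.0483, 0.087]
orientation: [0.0, 0.996, 0.085, 0.0]
force: [-6.3, -0.0, 10.6]
finger_gap: 0.1
gripper_force: 33.3
```

carry_out(
  deltas=[
    [-1,0,0,0.01,0,0,0],
    [-0.9,0,0,0.01,0,0,0],
    [-0.5,0,0,0.01,0,0,0],
    [0.3,0,0,0.01,0,0,0],
    [0.3,0,0,0.01,0,0,0],
  ],
)

```text
time: 58.7
ee_pos: [0.5455, 0.0483, 0.0851]
orientation: [0.0, 0.996, 0.085, -0.0]
force: [0.3, 0.4, 0.5]
finger_gap: 0.646
gripper_force: 0.0
```

carry_out(
  deltas=[
    [0.3,0,0,-0.2,0,0,0],
    [0.3,0,0,-0.6,0,0,0],
    [0.3,0,0,-1,0,0,0],
    [0.3,0,0,-1,0,0,0],
  ],
)

```text
time: 59.2
ee_pos: [0.5468, 0.0483, 0.1883]
orientation: [0.0, 0.996, 0.085, 0.002]
force: [-0.7, -0.2, -0.3]
finger_gap: 0.65
gripper_force: 0.0
```

```bash
python3 - <<'E'
from h import *
plan((.5605,-.1345,.185,.70),(.5605,-.1345,.072,.7))
p=cur()[1]; d=np.array([.5605,-.1345])-p[:2]; a=-1.4; print("shift at -1.4", -np.sin(a)*d[0]+np.cos(a)*d[1],np.cos(a)*d[0]+np.sin(a)*d[1])
E
```

```text
t 59.2 p [0.5468 0.0483 0.1883] psi -1.4 gap 0.65 tilt [ 0.0048 -0.0003] q6 1.35
-> (0.5605, -0.1345, 0.185, 0.7) turn -4.2 shift [-1.486 -1.073  0.033]
-> (0.5605, -0.1345, 0.072, 0.7) turn 0.0 shift [0.   0.   1.13]
shift at -1.4 -0.017547130208297106 0.18245828499549108
```

carry_out(
  deltas=[
    [0.3,-0.05,0.45,0,0,0,0],
    [0.3,-0.09,0.91,0,0,0,0],
    [0.3,-0.09,0.91,0,0,0,0],
  ],
)

```text
time: 59.58
ee_pos: [0.552, -0.0453, 0.1842]
orientation: [0.0, 0.996, 0.084, -0.001]
force: [-1.5, 0.6, -0.2]
finger_gap: 0.651
gripper_force: 0.0
```

carry_out(
  deltas=[
    [0.3,-0.05,0.45,0,0,0,0],
    [0.3,-0.09,0.91,0,0,0,0],
    [0.3,-0.09,0.91,0,0,0,0],
  ],
)

```text
time: 59.95
ee_pos: [0.5586, -0.1359, 0.1842]
orientation: [-0.0, 0.996, 0.084, -0.001]
force: [-0.4, 0.1, -0.2]
finger_gap: 0.656
gripper_force: 0.0
```

carry_out(
  deltas=[
    [0.3,0,0,0,0,0,-0.35],
    [0.3,0,0,0,0,0,-0.7],
    [0.3,0,0,0,0,0,-1],
    [0.3,0,0,0,0,0,-1],
  ],
)

```text
time: 60.45
ee_pos: [0.5587, -0.1329, 0.1849]
orientation: [-0.0, 0.944, 0.329, -0.0]
force: [0.4, -0.3, 0.6]
finger_gap: 0.646
gripper_force: 0.0
```

carry_out(
  deltas=[
    [0.3,0,0,0,0,0,-0.35],
    [0.3,0,0,0,0,0,-0.7],
    [0.3,0,0,0,0,0,-1],
    [0.3,0,0,0,0,0,-1],
  ],
)

```text
time: 60.95
ee_pos: [0.5587, -0.1335, 0.1851]
orientation: [-0.0, 0.834, 0.551, -0.0]
force: [0.2, -0.7, -0.4]
finger_gap: 0.651
gripper_force: 0.0
```

carry_out(
  deltas=[
    [0.3,0,0,0,0,0,-0.35],
    [0.3,0,0,0,0,0,-0.7],
    [0.3,0,0,0,0,0,-1],
    [0.3,0,0,0,0,0,-1],
  ],
)

```text
time: 61.45
ee_pos: [0.5588, -0.1338, 0.1852]
orientation: [-0.0, 0.673, 0.74, -0.0]
force: [-0.7, 0.1, -0.5]
finger_gap: 0.646
gripper_force: 0.0
```

carry_out(
  deltas=[
    [0.3,0,0,0,0,0,-0.35],
    [0.3,0,0,0,0,0,-0.7],
    [0.3,0,0,0,0,0,-1],
    [0.3,0,0,0,0,0,-1],
  ],
)

```text
time: 61.95
ee_pos: [0.5588, -0.1339, 0.1853]
orientation: [-0.0, 0.469, 0.883, -0.0]
force: [-0.1, -0.2, 0.8]
finger_gap: 0.648
gripper_force: 0.0
```

carry_out(
  deltas=[
    [0.3,0,0,0,0,0,-0.2],
    [0.3,0,0,0,0,0,-0.2],
    [0.3,0,0,0,0,0,-0.2],
  ],
)

```text
time: 62.32
ee_pos: [0.5588, -0.134, 0.1853]
orientation: [-0.0, 0.424, 0.906, -0.0]
force: [-0.5, 0.4, 0.5]
finger_gap: 0.645
gripper_force: 0.0
```

```bash
python3 - <<'E'
from h import *
plan((.5605,-.1345,.073,.70))
s=vision.snapshot("scene");crop(s,150,150,390,280,3.2,"pics/p9.png")
E
```

```text
t 62.33 p [ 0.5588 -0.134   0.1853] psi 0.694 gap 0.645 tilt [-0.0001 -0.    ] q6 -1.06
-> (0.5605, -0.1345, 0.073, 0.7) turn -0.011 shift [-0.015  0.01   1.123]
```

View pics/p9.png

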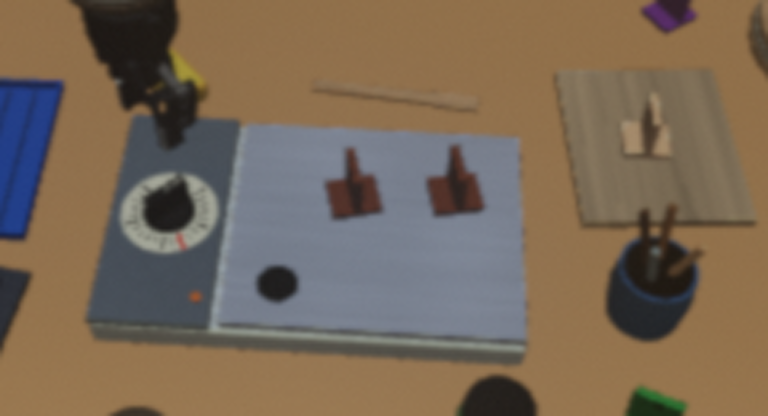

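Both damp tiles stand apart on the plate at (353,195) and (455,192), the spot is clear, and the tile on the board is upright. Now the dial.

carry_out(
  deltas=[
    [0.3,-0.015,0.01,0.3,0,0,-0.01],
    [0.3,-0.015,0.01,0.6,0,0,-0.01],
    [0.3,-0.015,0.01,0.7,0,0,-0.01],
    [0.3,-0.015,0.01,0.7,0,0,-0.01],
  ],
)

```text
time: 62.88
ee_pos: [0.5605, -0.1346, 0.1154]
orientation: [-0.0, 0.42, 0.908, -0.0]
force: [1.6, 0.4, 0.4]
finger_gap: 0.651
gripper_force: 0.0
```

carry_out(
  deltas=[
    [0.3,0,0,0.2,0,0,0],
    [0.3,0,0,0.42,0,0,0],
    [0.3,0,0,0.42,0,0,0],
  ],
)

```text
time: 63.25
ee_pos: [0.5604, -0.1345, 0.0734]
orientation: [-0.0, 0.42, 0.908, -0.0]
force: [0.1, 1.0, 1.0]
finger_gap: 0.646
gripper_force: 0.0
```

carry_out(
  deltas=[
    [-1,0,0,0,0,0,0],
    [-1,0,0,0,0,0,0],
    [-1,0,0,0,0,0,0],
    [-1,0,0,0,0,0,0],
    [-1,0,0,0,0,0,0],
  ],
  force=30,
)

```text
time: 63.88
ee_pos: [0.5609, -0.1348, 0.0745]
orientation: [0.001, 0.42, 0.908, -0.0]
force: [-1.0, 0.0, 6.1]
finger_gap: 0.146
gripper_force: 31.2
```

carry_out(
  deltas=[
    [-1,0,0,0,0,0,0.25],
    [-1,0,0,0,0,0,0.5],
    [-1,0,0,0,0,0,0.75],
    [-1,0,0,0,0,0,1],
    [-1,0,0,0,0,0,1],
  ],
)

```text
time: 64.5
ee_pos: [0.5607, -0.1349, 0.0745]
orientation: [0.001, 0.632, 0.775, -0.0]
force: [-2.7, -0.6, 8.6]
finger_gap: 0.141
gripper_force: 31.3
```

carry_out(
  deltas=[
    [-1,0,0,0,0,0,0.25],
    [-1,0,0,0,0,0,0.5],
    [-1,0,0,0,0,0,0.75],
    [-1,0,0,0,0,0,1],
    [-1,0,0,0,0,0,1],
  ],
)

```text
time: 65.12
ee_pos: [0.5606, -0.1349, 0.0745]
orientation: [0.001, 0.804, 0.595, -0.0]
force: [-5.5, -0.1, 8.0]
finger_gap: 0.146
gripper_force: 31.5
```

carry_out(
  deltas=[
    [-1,0,0,0,0,0,0.25],
    [-1,0,0,0,0,0,0.5],
    [-1,0,0,0,0,0,0.75],
    [-1,0,0,0,0,0,1],
    [-1,0,0,0,0,0,1],
  ],
)

```text
time: 65.75
ee_pos: [0.5604, -0.1348, 0.0744]
orientation: [0.0, 0.926, 0.377, -0.0]
force: [-6.9, 0.4, 9.8]
finger_gap: 0.146
gripper_force: 31.6
```

carry_out(
  deltas=[
    [-1,0,0,0,0,0,0.25],
    [-1,0,0,0,0,0,0.5],
    [-1,0,0,0,0,0,0.7],
    [-1,0,0,0,0,0,0.79],
    [-1,0,0,0,0,0,0.79],
  ],
)

```text
time: 66.38
ee_pos: [0.5604, -0.1347, 0.0745]
orientation: [0.0, 0.982, 0.189, -0.0]
force: [-7.1, 1.1, 10.2]
finger_gap: 0.144
gripper_force: 31.7
```

```bash
python3 - <<'E'
from h import *
plan((.5605,-.1345,.073,-1.20)); s=cur()[0];print(s["force"],s["ft_torque"])
E
```

```text
t 66.38 p [ 0.5604 -0.1347  0.0745] psi -1.191 gap 0.144 tilt [ 0.     -0.0004] q6 0.82
-> (0.5605, -0.1345, 0.073, -1.2) turn 0.018 shift [ 0.002 -0.001  0.015]
[-7.11501395  1.12196016 10.16441028] [ 0.16688927  1.31674171 -0.01758516]
```

Now I'll release, rise and take a final look.

carry_out(
  deltas=[
    [-0.9,0,0,0,0,0,0],
    [-0.5,0,0,0,0,0,0],
    [0.3,0,0,0,0,0,0],
    [0.3,0,0,0,0,0,0],
  ],
)

```text
time: 66.88
ee_pos: [0.5605, -0.1346, 0.0733]
orientation: [0.0, 0.982, 0.189, -0.0]
force: [-0.5, 1.3, 0.4]
finger_gap: 0.642
gripper_force: 0.0
```

carry_out(
  deltas=[
    [0.3,0,0,-0.2,0,0,0],
    [0.3,0,0,-0.6,0,0,0],
    [0.3,0,0,-1,0,0,0],
    [0.3,0,0,-1,0,0,0],
  ],
)

```text
time: 67.38
ee_pos: [0.5617, -0.135, 0.1765]
orientation: [0.001, 0.982, 0.189, 0.002]
force: [0.3, -0.2, -0.4]
finger_gap: 0.653
gripper_force: 0.0
```

carry_out(
  deltas=[
    [0.3,-0.3,0,-0.4,0,0,0],
    [0.3,-0.6,0,-0.8,0,0,0],
    [0.3,-0.9,0,-0.8,0,0,0],
    [0.3,-0.9,0,-0.8,0,0,0],
  ],
)

```text
time: 67.88
ee_pos: [0.4758, -0.1686, 0.2533]
orientation: [0.0, 0.982, 0.189, 0.0]
force: [0.6, 0.1, -0.5]
finger_gap: 0.648
gripper_force: 0.0
```

```bash
python3 - <<'E'
from h import *
plan()
s=vision.snapshot("scene");t=vision.snapshot("top")
h=np.zeros((600,800,3),np.uint8)
h[:320]=cv2.resize(s[160:288,90:410,::-1],(800,320)); h[320:600,:400]=cv2.resize(s[185:241,170:250,::-1],(400,280),interpolation=cv2.INTER_CUBIC)
h[320:600,400:]=cv2.resize(t[110:250,180:380,::-1],(400,280)); cv2.imwrite("pics/p10.png",h)
E
```

```text
t 67.88 p [ 0.4758 -0.1686  0.2533] psi -1.191 gap 0.648 tilt [ 0.0002 -0.0005] q6 0.7
```

View pics/p10.png

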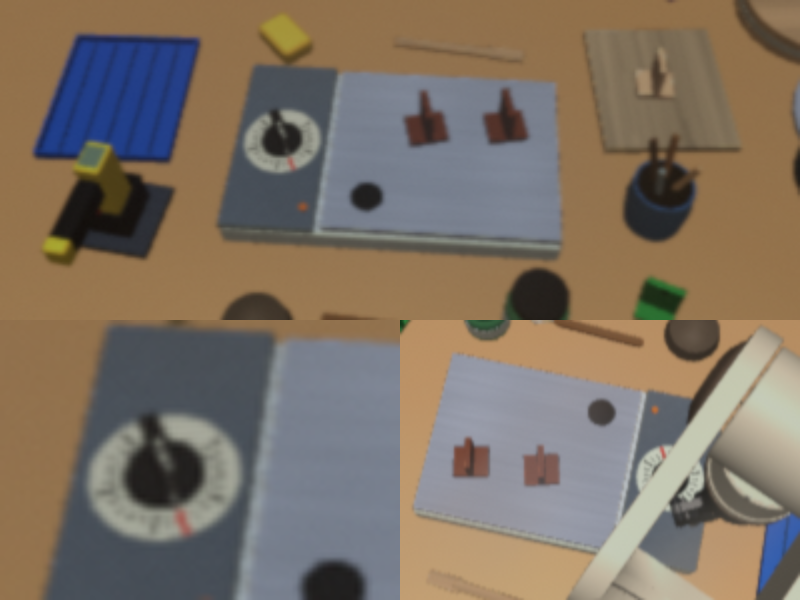

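The pointer lines up with the red mark, all tiles stand upright, and the thermometer is in its holster.

```bash
python3 -c "
from rig import ctrl
print(ctrl.close_job())"
```

```text
the job is handed in; nothing more can be done
None
```

The job is handed in and no verdict came back: in the last pictures the dial points at the red mark, the dried tile stands on the board, both damp tiles stand apart on the plate clear of the spot, and the thermometer is back in its holster after the spot check (about 68 s on the robot's clock).

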